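Drag a sheared T-nut out of a T-slot with a hooked pick

ROBOT

A 6-joint arm with a two-finger parallel gripper is mounted at the origin on a cart in front of the work surface, level with it; the furniture and walls round the work are solid. World frame = base frame: x ahead of the robot, y to its left, z up, the work surface at z = 0. Lengths are in m, angles in rad, forces in N, time in s.
With the tool pointing down it reaches from about 0.275 to 0.775 m from the base axis. Payload 14.6 kg.
Tool frame: the origin (TCP) lies between the finger pads; the fingertips stand 11 mm ahead of it and the grasp point (between the pads) lies 8 mm behind it; z points along the fingers, y is the line along which they close (so a half turn about z gives the same grasp; the last joint's range is limited). The gripper opens to 85 mm and grips with 20 to 120 N. Pads are 22 mm wide; open, the fingers measure 114 mm over their backs; the gripper's body (76 mm by 85 mm) begins 54 mm behind the grasp point. The pads swing forward as they close: fully open they stand 13 mm farther back than shut.
Start: joints at [1.034, 0.263, -0.048, 1.259, 0, 1.415], TCP at [0.196, 0.487, 0.22] pointing down, gripper open.
Joint ranges: [-2.65, 2.65], [-0.89, 1.7], [-1.18, 1.37], [-2.13, 2.11], [-1.35, 1.29], [-3.14, 3.14]. Speed limits (rad/s): [1.89, 1.89, 2.57, 2.79, 3.14, 3.14].

INTERFACE

Orientations are given as a unit quaternion [x, y, z, w].
In Python, from bench import robot gives the robot as it stands. The module is installed in compiled form; this text tells all that it offers.
- The arm moves only by the tool carry_out, never from a script. Its argument "series" is a list of rows, each an object of numbers: "rx", "ry", "rz": the turn, a rotation vector about the tool's x, y, z in units of 5 degrees (1.0 is 5 degrees); "tx", "ty", "tz": the shift along the tool's x, y, z in units of 30 mm (1.0 is 30 mm); "fingers": the opening, from 0 (shut) to 1 (fully open). In form: [{"rx": .., "ry": .., "rz": .., "tx": .., "ty": .., "tz": .., "fingers": ..}, ...]. A call has 1 to 12 rows; each row shifts and turns the commanded pose from where the row before left it, along the tool's axes as they then stand; what a row does not reach is not made up. A row lasts 1/12 s, in which the tool goes at most 41.7 mm and 7.16 degrees, less where a joint would pass 70% of its speed; a pose out of reach is approached as far as the arm can. A call is refused whole if a number of a shift passes 1 or a number of a turn 1, either way. A call with a gripper value outside its range is refused whole. The fingers move at their own pace and stop on an object; "squeeze" is the grip in N (left out, the last holds). Time passes only in rows, so rows that do not move let the fingers close. It gives the time, the measured TCP pose, the force, the opening and the grip force at its end, in the units of the state.
- robot.get_state(): the state, without advancing time (a new reading comes with each control period).
- robot.camera(name): name is "scene" or "top"; returns a dict with "frame" (400x640x3 uint8, blue, green, red), "fx", "fy", "cx", "cy" (pixels), "rvec" (rotation vector, rad) and "tvec" (3), from world to camera coordinates, as OpenCV has them. Camera axes: x right, y down, z forward; pixel columns grow to the right and rows downward; lengths in m; the calibration is good to about 2 mm. A picture is of the moment at which its call begins. There is no depth.
- robot.finish_job(): hands the job in; it is judged then, once.
The state is a dict: "clock": time; "joint_positions": joint angles; "joint_velocities": joint speeds; "effort": joint torques, N m; "ee_pos": TCP position; "tcp_rot": TCP orientation; "contact_force": force on the tool from outside, world axes, zero at the start; "moment": the same for the moment, N m; "width": finger opening in m; "grip_force": force on a finger pad.
Only numpy, scipy, OpenCV 4.12 (cv2) and the standard library are available. Lean on these libraries where they do the work, as an engineer would, in place of code of your own. Each camera call takes 0.05 s, during which the arm holds its last target. There are 200 camera calls.

TASK

The stud has sheared off flush in one of the two T-nuts of the fixture plate, and the nut sits deep in its T-slot, just short of the end bar. Take the yellow hooked pick, reach along the slot, catch the toe behind the nut and drag it out of the open end until it lies on the bench clear of the plate, then lay the pick down on the bench clear of the plate and the nut. The pick is telescopic and nothing says how far its rod is drawn out, so feel your way in, and press and pull with it only gently; leave the sound stud and everything else where it is.

Things in the scene. Friction and masses are not known exactly. Their poses are not given: they have to be found in the camera images.
- plate: Grey T-slot fixture plate with a bright top, screwed to the bench, 100 mm long (x) and 110 mm wide, top 38 mm above the bench. Origin: centre of its underside; x along the slots, from their open front to their closed end, z up. Two T-slots run along x at y = +25 and -25 mm; the land between them (y within 19 mm) is flat. Screwed feet stand out to y = +-72 mm, 20 mm high.
- plate_front (a point): Middle of the upper edge of the plate's front face (plate x = -50 mm), where both slots are open. Each slot is 12 mm wide from the top down to 23 mm above the bench; below that, 21 mm wide down to its floor, 14 mm above the bench.
- plate_end (a point): Middle of the plate's top at the closed end of the slots (plate x = +50 mm): the flat front face of a dark steel end bar, 12 mm thick along x, 44 mm high, across both slots.
- nut: The dark T-nut with the sheared stud, a bright round break flush with its top: 30 mm long (x, same direction as the plate's x), head 18 mm wide and 7 mm high, on it a neck 10.5 mm wide and 5 mm high; 65 to 105 g. Origin: centre of its underside. A sprung ball in its foot presses it up against the slot's lips: in the slot its top is 28 mm above the bench, and sliding it takes 2 to 6 N.
- nut_rear (a point): Middle of the upper edge of the nut's rear face (nut x = +15 mm, 12 mm above its underside), toward the end bar. At the start 7 to 8 mm are free between this face and the end bar. The nut can leave the slot only by the open front, where it drops 14 mm to the bench.
- stud: The sound T-nut with its stud, washer and nut standing 76 mm above the bench, tightened in the other slot; to be left alone. Origin: centre of the underside of its T-nut.
- pick: The hooked pick, lying on the bench, hook downward. Handle yellow, flat-sided, 90 mm long (x), 28 mm wide (y), 34 mm high; whole pick 150 g. Origin: centre of the handle's underside, x toward the hook, z up.
- pick_grip (a point): Centre of the pick's handle, 17 mm above its underside; a good place to grasp it, from above, across its 28 mm width, firmly: if more than about 3 N push its toe up or down, the pick turns in the fingers.
- pick_root (a point): Where the 5 mm steel rod leaves the handle's front (pick x = 45 mm, 17 mm up) through a locking collar, 13 mm thick and 18 mm long. At the rod's end a square toe (5 mm along x, 6 mm wide) points down, ending 8 mm below the rod's underside. The rod telescopes: it is locked anew each time so that the toe's middle is 122 to 150 mm ahead of this point, and holds there in gentle use.
- spanner: Combination spanner, 191 mm long, lying on the bench; bystander.
- scrap_tin: Open grey tin, 74 mm across and 72 mm high, standing on the bench; bystander.
- tape_measure: Yellow tape measure, 34 x 76 x 62 mm, standing on the bench; bystander.
- marker_2: White marker with a red cap, 129 mm long, lying on the bench; bystander.

How it is judged:
On the way:
1. the pick, in contact with the nut, has drawn it at least 30 mm toward the open end of its slot (x of nut in the frame of plate between -0.05 and -0.003 m and contact force between pick and nut above 0.3 N), for 0.1 s.
At the end, for the whole second after the job is handed in: The sheared T-nut lies at rest on the bench in front of the plate's open end (its centre at least 5 mm beyond the front face, not touching the plate), and the pick lies at rest on the bench (centre of its handle under 25 mm high), touching neither plate nor nut (x of nut in the frame of plate below -0.055 m and height (world z) of nut below 0.022 m and contact force between each of nut, pick and plate below 0.1 N and linear speed of each of nut, pick below 0.02 m/s and height (world z) of pick_grip below 0.025 m and contact force between pick and nut below 0.1 N).
It fails at once if the pick presses on the plate with more than 20 N (contact force between pick and plate above 20 N).
It fails at once if the pick presses or pulls on the nut with more than 20 N (contact force between pick and nut above 20 N).
It fails at once if a bystander is shifted by more than 15 mm (distance of any of spanner, scrap_tin, tape_measure, marker_2 from where it was at the start of the episode above 0.015 m).
It fails at once if the sound stud is touched (contact force between stud and pick above 1 N or contact force between stud and the fingers above 1 N or contact force between stud and the arm above 1 N or contact force between stud and nut above 1 N).
It also fails if it takes over 64 s, if anything falls off the work surface, if the arm or the gripper's body presses on something with over 40 N, if the wrist force passes 120 N, or if a joint passes its speed limit or range.

## Working session

There is one attempt and no reset: what is moved stays moved. The work goes in short steps, Python scripts to look and compute and a tool call to move; the robot and the scene stay as the last step left them, time stands still between calls to the robot, and variables do not carry over. Pictures are saved under pics/ and viewed, at most 10 in all, crops included, and the job is handed in when it is done.

Besides the shell and the picture viewer there is one more tool, called after ">>>" by a JSON object that holds its "fn" and its "kwargs", one argument or row to a line. carry_out: Moves the arm, as the interface text tells. Its arguments: {"type":"object","properties":{"series":{"type":"array"},"squeeze":{"type":"number"}},"required":["series"]}

```bash
mkdir -p pics; cat > h.py <<'E'
import numpy as np, cv2
from bench import robot
def cam(n):
    c=robot.camera(n); R,_=cv2.Rodrigues(np.array(c['rvec'],float)); t=np.array(c['tvec'],float).ravel()
    K=np.array([[c['fx'],0,c['cx']],[0,c['fy'],c['cy']],[0,0,1]]); return c['frame'],K,R,t
def plane(px,z,K,R,t):
    px=np.atleast_2d(px); d=(np.linalg.inv(K)@np.c_[px,np.ones(len(px))].T).T@R; o=-R.T@t
    return o+d*((z-o[2])/d[:,2])[:,None]
def proj(P,K,R,t):
    q=(np.atleast_2d(P)@R.T+t)@K.T; return q[:,:2]/q[:,2:]
E
python3 - <<'E'
from h import *
for n in('scene','top'):
    f,K,R,t=cam(n); cv2.imwrite(f'pics/{n}0.png',f); np.savez(f'pics/{n}0.npz',f=f,K=K,R=R,t=t); print(n,K[0,0],-R.T@t,R[2])
print(robot.get_state())
E
```

```text
scene 392.3135767189142 [ 0.09486397 -0.62198258  0.67011204] [ 0.43963017  0.68911124 -0.57606511]
top 463.5375448597337 [0.30759052 0.15759509 1.58956025] [ 0.14126515 -0.03942871 -0.9891863 ]
{'clock': 0.1, 'joint_positions': array([ 1.03371026e+00,  2.63434967e-01, -4.88307125e-02,  1.25939254e+00,
       -4.73286667e-07,  1.41547821e+00]), 'joint_velocities': array([ 0.00021863, -0.00198583,  0.00217161,  0.00050945, -0.00045702,
        0.00046028]), 'effort': array([ 3.42901585e-03, -6.38576889e+01,  3.85063505e+01,  1.00099604e-02,
       -1.68778884e-04, -2.49052414e-05]), 'ee_pos': array([0.19548615, 0.48699254, 0.21930968]), 'tcp_rot': array([ 1.89726874e-01,  9.81836813e-01, -4.05458415e-04, -1.46009634e-04]), 'contact_force': array([ 0.06146212,  0.175996  , -0.74002052]), 'moment': array([ 0.04069316,  0.02088434, -0.02024908]), 'grip_force': 0.0, 'width': 0.08542143303152915}
```

View pics/scene0.png

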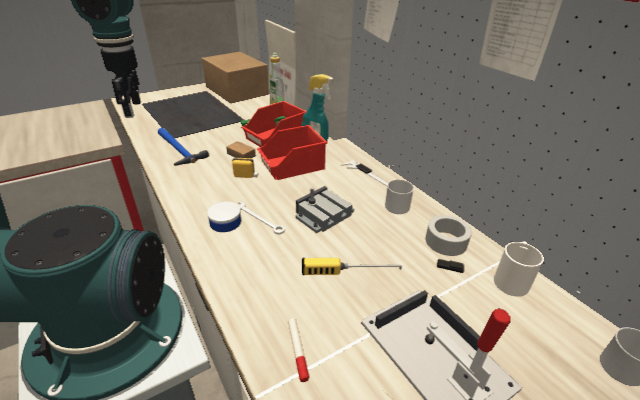

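View pics/top0.png

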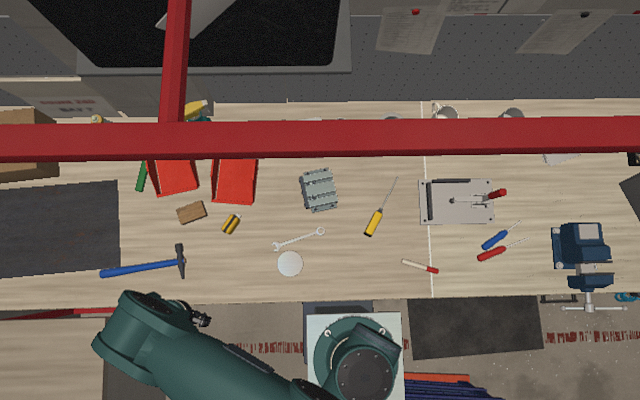

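The scene view shows the plate at about (324,208) and the pick's handle at (322,266), with its hook at (400,267). In the top view the plate is at (319,190), the pick's handle at (373,222) and its tip at (396,178). I'll enlarge both.

```bash
python3 - <<'E'
import cv2,numpy as np
s=cv2.imread('pics/scene0.png');t=cv2.imread('pics/top0.png')
a=cv2.resize(s[175:285,285:415],None,fx=6,fy=6,interpolation=cv2.INTER_CUBIC)[:600]
b=cv2.resize(t[155:245,290:410],None,fx=6.5,fy=6.5,interpolation=cv2.INTER_CUBIC)
cv2.imwrite('pics/sc.png',cv2.resize(s[175:275,285:415],None,fx=6,fy=6,interpolation=cv2.INTER_CUBIC));cv2.imwrite('pics/tc.png',b)
E
```

```text
(no output)
```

View pics/sc.png

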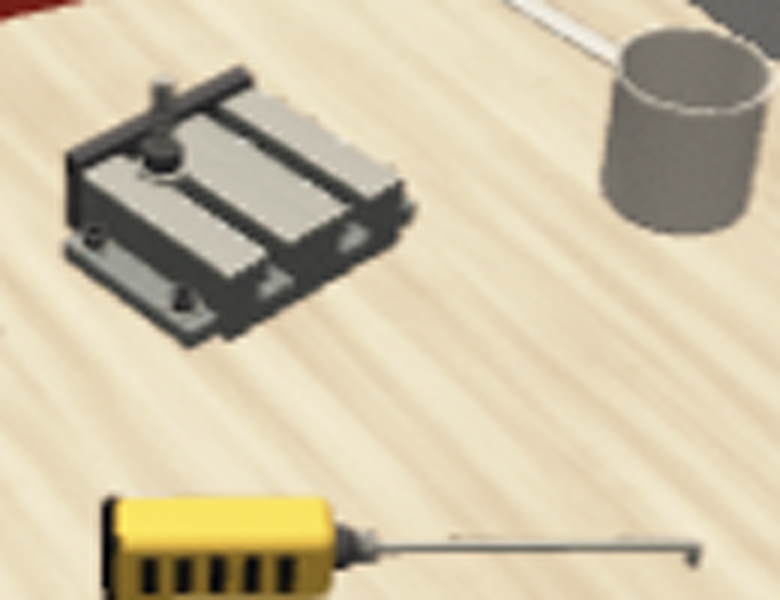

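View pics/tc.png

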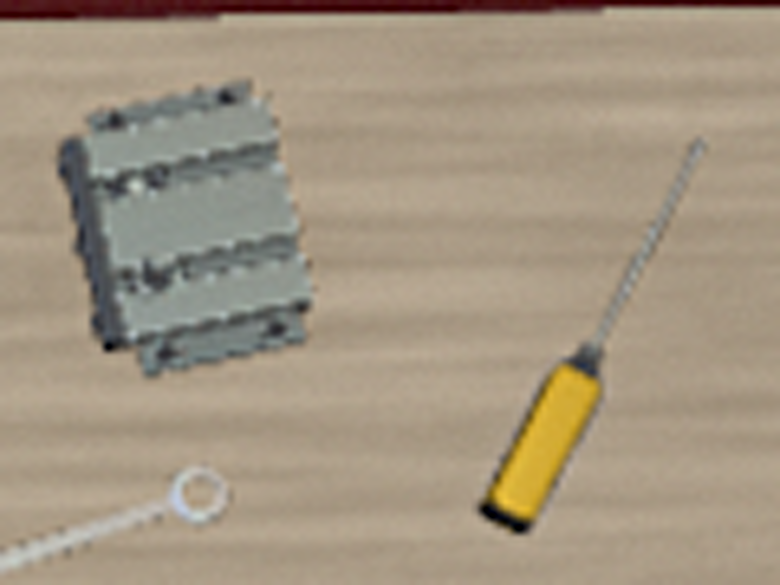

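```bash
cat > m.py <<'E'
from h import *
S=8
def comps(n,box,z,fn,amin):
    d=np.load(f'pics/{n}.npz'); x0,y0,x1,y1=box
    im=cv2.resize(d['f'][y0:y1,x0:x1],None,fx=S,fy=S,interpolation=cv2.INTER_CUBIC)
    m=cv2.morphologyEx(fn(im).astype(np.uint8)*255,cv2.MORPH_OPEN,np.ones((5,5)))
    cs,_=cv2.findContours(m,cv2.RETR_EXTERNAL,cv2.CHAIN_APPROX_NONE)
    for c in cs:
        if cv2.contourArea(c)<amin: continue
        p=(c[:,0]+.5)/S-.5+[x0,y0]; P=plane(p,z,d['K'],d['R'],d['t'])[:,:2]*1000
        r=cv2.minAreaRect(P.astype(np.float32)); print(n,np.round(r[0],1),np.round(r[1],1),round(r[2],1),np.round(cv2.boxPoints(r),0).tolist(), 'px',p.mean(0).round(1))
def hsv(i): return cv2.cvtColor(i,cv2.COLOR_BGR2HSV).astype(int)
def gray(lo,smax): return lambda i:(hsv(i)[...,2]>lo)&(hsv(i)[...,1]<smax)
yel=lambda i:(hsv(i)[...,1]>150)&(hsv(i)[...,2]>130)&(abs(hsv(i)[...,0]-24)<8)
E
python3 - <<'E'
from m import *
for n,b in(('scene0',(290,180,360,235)),('top0',(295,162,345,216))):
    d=np.load(f'pics/{n}.npz'); h=hsv(d['f'])
    print([h[y,x].tolist() for x,y in ([(326,205),(345,197),(340,225),(330,250)] if n[0]=='s' else [(320,188),(318,173),(322,202),(345,215)])])
comps('scene0',(290,180,360,235),.038,gray(135,40),1000)
comps('top0',(295,162,345,216),.038,gray(120,40),1000)
comps('scene0',(295,250,350,280),.034,yel,500)
comps('top0',(355,195,395,245),.034,yel,500)
E
```

```text
[[25, 25, 195], [22, 45, 236], [21, 45, 236], [21, 41, 239]]
[[60, 12, 147], [56, 14, 150], [67, 15, 157], [18, 52, 177]]
scene0 [457.1  59.3] [85.6  9.3] 89.8 [[452.0, 17.0], [462.0, 17.0], [462.0, 102.0], [453.0, 102.0]] px [296.9 225.7]
scene0 [490.2  60.5] [15.5 82.9] 11.8 [[474.0, 100.0], [491.0, 18.0], [506.0, 22.0], [489.0, 103.0]] px [308.1 221.7]
scene0 [551.6  96.3] [76.  99.9] 10.6 [[505.0, 138.0], [523.0, 40.0], [598.0, 54.0], [580.0, 152.0]] px [319.7 207.1]
scene0 [612.4 108. ] [28.  99.3] 10.8 [[589.0, 154.0], [608.0, 57.0], [636.0, 62.0], [617.0, 159.0]] px [336.8 198.1]
scene0 [631.  188.6] [37.8 10.4] 89.6 [[626.0, 170.0], [636.0, 170.0], [636.0, 207.0], [626.0, 208.0]] px [326.4 182.1]
top0 [503.   92.9] [14.1 50.9] 9.9 [[492.0, 117.0], [500.0, 67.0], [514.0, 69.0], [506.0, 119.0]] px [322.7 207.5]
top0 [530.6  95. ] [ 32.2 102.5] 10.6 [[505.0, 142.0], [524.0, 42.0], [556.0, 48.0], [537.0, 148.0]] px [322.4 199.2]
top0 [573.4 102.9] [ 49.9 101.7] 12.0 [[538.0, 147.0], [560.0, 48.0], [608.0, 58.0], [587.0, 158.0]] px [319.8 187.5]
top0 [617.6 111.5] [ 37.7 102.2] 11.4 [[589.0, 158.0], [609.0, 58.0], [646.0, 65.0], [626.0, 165.0]] px [317.2 173.3]
scene0 [443.4 -86.6] [46.3 82.2] 67.0 [[396.0, -92.0], [472.0, -124.0], [490.0, -81.0], [415.0, -49.0]] px [319.7 263.5]
top0 [448.8 -75.6] [27.3 83.2] 60.2 [[406.0, -67.0], [478.0, -108.0], [492.0, -84.0], [419.0, -43.0]] px [373.4 222.6]
```

```bash
python3 - <<'E'
from h import *
d=np.load('pics/top0.npz');k=[d[i] for i in('K','R','t')]
print(plane([[419,180],[421,226],[428,180],[437,262],[402,262],[397.1,176.6]],.01,*k).round(3))
print('toe top',plane([397.3,176.8],.0195,*k).round(4))
d=np.load('pics/scene0.npz');k=[d[i] for i in('K','R','t')]
# toe in scene crop: tip bottom (692,565), corner (697,545)
print(plane([[285+697/6,175+543/6]],.0195,*k).round(4), plane([[285+692/6,175+566/6]],.0065,*k).round(4))
E
```

```text
[[ 0.596 -0.245  0.01 ]
 [ 0.435 -0.243  0.01 ]
 [ 0.596 -0.277  0.01 ]
 [ 0.311 -0.291  0.01 ]
 [ 0.314 -0.171  0.01 ]
 [ 0.61  -0.169  0.01 ]]
toe top [[ 0.6072 -0.1676  0.0195]]
[[ 0.6066 -0.1723  0.0195]] [[ 0.6068 -0.1718  0.0065]]
```

>>> {"fn": "carry_out", "kwargs": {
  "series": [
    {"tz":0}
  ]
}}

```text
invalid input at $.series[0]: expected keys rx, ry, rz, tx, ty, tz, fingers
```

>>> {"fn": "carry_out", "kwargs": {
  "series": [
    {"rx":0,"ry":0,"rz":0,"tx":-0.7,"ty":-0.7,"tz":0,"fingers":1},
    {"rx":0,"ry":0,"rz":0,"tx":-0.7,"ty":-0.7,"tz":0,"fingers":1},
    {"rx":0,"ry":0,"rz":0,"tx":-0.7,"ty":-0.7,"tz":0,"fingers":1},
    {"rx":0,"ry":0,"rz":0,"tx":-0.7,"ty":-0.7,"tz":0,"fingers":1},
    {"rx":0,"ry":0,"rz":0,"tx":-0.7,"ty":-0.7,"tz":0,"fingers":1},
    {"rx":0,"ry":0,"rz":0,"tx":-0.7,"ty":-0.7,"tz":0,"fingers":1},
    {"rx":0,"ry":0,"rz":0,"tx":-0.7,"ty":-0.7,"tz":0,"fingers":1},
    {"rx":0,"ry":0,"rz":0,"tx":-0.7,"ty":-0.7,"tz":0,"fingers":1},
    {"rx":0,"ry":0,"rz":0,"tx":-0.7,"ty":-0.7,"tz":0,"fingers":1},
    {"rx":0,"ry":0,"rz":0,"tx":-0.7,"ty":-0.7,"tz":0,"fingers":1},
    {"rx":0,"ry":0,"rz":0,"tx":-0.7,"ty":-0.7,"tz":0,"fingers":1},
    {"rx":0,"ry":0,"rz":0,"tx":-0.7,"ty":-0.7,"tz":0,"fingers":1}
  ]
}}

```text
clock: 1.1
ee_pos: [0.3357, 0.158, 0.2196]
tcp_rot: [0.19, 0.982, -0.0, -0.0]
contact_force: [0.1, 0.3, -0.6]
width: 0.0854
grip_force: 0.0
```

>>> {"fn": "carry_out", "kwargs": {
  "series": [
    {"rx":0,"ry":0,"rz":0,"tx":-0.7,"ty":-0.65,"tz":0,"fingers":1},
    {"rx":0,"ry":0,"rz":0,"tx":-0.7,"ty":-0.65,"tz":0,"fingers":1},
    {"rx":0,"ry":0,"rz":0,"tx":-0.7,"ty":-0.65,"tz":0,"fingers":1},
    {"rx":0,"ry":0,"rz":0,"tx":-0.7,"ty":-0.65,"tz":0,"fingers":1},
    {"rx":0,"ry":0,"rz":0,"tx":-0.7,"ty":-0.65,"tz":0,"fingers":1},
    {"rx":0,"ry":0,"rz":0,"tx":-0.7,"ty":-0.65,"tz":0,"fingers":1},
    {"rx":0,"ry":0,"rz":0,"tx":-0.7,"ty":-0.65,"tz":0,"fingers":1},
    {"rx":0,"ry":0,"rz":0,"tx":-0.7,"ty":-0.65,"tz":0,"fingers":1},
    {"rx":0,"ry":0,"rz":0,"tx":-0.7,"ty":-0.6,"tz":0,"fingers":1},
    {"rx":0,"ry":0,"rz":0.9,"tx":0,"ty":0,"tz":1,"fingers":1},
    {"rx":0,"ry":0,"rz":0.8,"tx":0,"ty":0,"tz":1,"fingers":1},
    {"rx":0,"ry":0,"rz":0,"tx":0,"ty":0,"tz":1,"fingers":1}
  ]
}}

```text
clock: 2.1
ee_pos: [0.4462, -0.0729, 0.1284]
tcp_rot: [0.265, 0.964, 0.0, 0.0]
contact_force: [1.0, 0.7, -1.2]
width: 0.0856
grip_force: 0.0
```

```bash
python3 - <<'E'
from h import *
from scipy.spatial.transform import Rotation as Ro
s=robot.get_state(); M=Ro.from_quat(s['tcp_rot']).as_matrix(); print(s['ee_pos'].round(4),np.degrees(np.arctan2(M[1,0],M[0,0])).round(2),M[:,2].round(4),s['joint_positions'].round(2))
t=np.array([.4458,-.0739]); print(M.T@np.r_[t-s['ee_pos'][:2],0]/.03)
E
```

```text
[ 0.4462 -0.0729  0.1284] 149.3 [ 4.e-04 -1.e-04 -1.e+00] [-0.34  0.19 -0.41  0.97  0.    0.19]
[-5.26720849e-03 -3.38467028e-02 -2.23401621e-06]
```

>>> {"fn": "carry_out", "kwargs": {
  "series": [
    {"rx":0,"ry":0,"rz":0,"tx":0,"ty":-0.03,"tz":0.9,"fingers":1},
    {"rx":0,"ry":0,"rz":0,"tx":0,"ty":0,"tz":0.9,"fingers":1},
    {"rx":0,"ry":0,"rz":0,"tx":0,"ty":0,"tz":0.9,"fingers":1},
    {"rx":0,"ry":0,"rz":0,"tx":0,"ty":0,"tz":0.6,"fingers":1},
    {"rx":0,"ry":0,"rz":0,"tx":0,"ty":0,"tz":0.35,"fingers":1},
    {"rx":0,"ry":0,"rz":0,"tx":0,"ty":0,"tz":0.1,"fingers":1},
    {"rx":0,"ry":0,"rz":0,"tx":0,"ty":0,"tz":0,"fingers":1}
  ]
}}

```text
clock: 2.68
ee_pos: [0.4452, -0.0731, 0.0166]
tcp_rot: [0.262, 0.965, 0.0, -0.001]
contact_force: [-0.4, -0.7, 0.1]
width: 0.0856
grip_force: 0.0
```

>>> {"fn": "carry_out", "kwargs": {
  "series": [
    {"rx":0,"ry":0,"rz":0,"tx":0,"ty":0,"tz":0,"fingers":0.6},
    {"rx":0,"ry":0,"rz":0,"tx":0,"ty":0,"tz":0,"fingers":0.4},
    {"rx":0,"ry":0,"rz":0,"tx":0,"ty":0,"tz":0,"fingers":0.2},
    {"rx":0,"ry":0,"rz":0,"tx":0,"ty":0,"tz":0,"fingers":0},
    {"rx":0,"ry":0,"rz":0,"tx":0,"ty":0,"tz":0,"fingers":0},
    {"rx":0,"ry":0,"rz":0,"tx":0,"ty":0,"tz":0,"fingers":0},
    {"rx":0,"ry":0,"rz":0,"tx":0,"ty":0,"tz":0,"fingers":0},
    {"rx":0,"ry":0,"rz":0,"tx":0,"ty":0,"tz":0,"fingers":0}
  ],
  "squeeze": 80
}}

```text
clock: 3.35
ee_pos: [0.446, -0.0734, 0.0179]
tcp_rot: [0.262, 0.965, -0.0, 0.001]
contact_force: [-3.7, 1.1, 14.6]
width: 0.0245
grip_force: 77.9
```

>>> {"fn": "carry_out", "kwargs": {
  "series": [
    {"rx":0,"ry":0,"rz":0,"tx":0,"ty":0,"tz":-0.2,"fingers":0},
    {"rx":0,"ry":0,"rz":0,"tx":0,"ty":0,"tz":-0.5,"fingers":0},
    {"rx":0,"ry":0,"rz":0,"tx":0,"ty":0,"tz":-0.8,"fingers":0},
    {"rx":0,"ry":0,"rz":0,"tx":0,"ty":0,"tz":-0.8,"fingers":0},
    {"rx":0,"ry":0,"rz":0,"tx":0,"ty":0,"tz":-0.8,"fingers":0},
    {"rx":0,"ry":0,"rz":0,"tx":0,"ty":0,"tz":-0.3,"fingers":0},
    {"rx":0,"ry":0,"rz":-0.5,"tx":0,"ty":0,"tz":0,"fingers":0},
    {"rx":0,"ry":0,"rz":-1,"tx":0,"ty":0,"tz":0,"fingers":0},
    {"rx":0,"ry":0,"rz":-1,"tx":0,"ty":0,"tz":0,"fingers":0},
    {"rx":0,"ry":0,"rz":-1,"tx":0,"ty":0,"tz":0,"fingers":0},
    {"rx":0,"ry":0,"rz":-1,"tx":0,"ty":0,"tz":0,"fingers":0},
    {"rx":0,"ry":0,"rz":-1,"tx":0,"ty":0,"tz":0,"fingers":0}
  ]
}}

```text
clock: 4.35
ee_pos: [0.4454, -0.0731, 0.1188]
tcp_rot: [0.023, 1.0, 0.0, -0.0]
contact_force: [0.4, -0.7, -0.8]
width: 0.0245
grip_force: 78.9
```

>>> {"fn": "carry_out", "kwargs": {
  "series": [
    {"rx":0,"ry":0,"rz":-1,"tx":0,"ty":0,"tz":0,"fingers":0},
    {"rx":0,"ry":0,"rz":-1,"tx":0,"ty":0,"tz":0,"fingers":0},
    {"rx":0,"ry":0,"rz":-1,"tx":0,"ty":0,"tz":0,"fingers":0},
    {"rx":0,"ry":0,"rz":-1,"tx":0,"ty":0,"tz":0,"fingers":0},
    {"rx":0,"ry":0,"rz":-1,"tx":0,"ty":0,"tz":0,"fingers":0},
    {"rx":0,"ry":0,"rz":-1,"tx":0,"ty":0,"tz":0,"fingers":0},
    {"rx":0,"ry":0,"rz":-1,"tx":0,"ty":0,"tz":0,"fingers":0},
    {"rx":0,"ry":0,"rz":-1,"tx":0,"ty":0,"tz":0,"fingers":0},
    {"rx":0,"ry":0,"rz":-1,"tx":0,"ty":0,"tz":0,"fingers":0},
    {"rx":0,"ry":0,"rz":-1,"tx":0,"ty":0,"tz":0,"fingers":0},
    {"rx":0,"ry":0,"rz":-1,"tx":0,"ty":0,"tz":0,"fingers":0},
    {"rx":0,"ry":0,"rz":-1,"tx":0,"ty":0,"tz":0,"fingers":0}
  ]
}}

```text
clock: 5.35
ee_pos: [0.4454, -0.0731, 0.1188]
tcp_rot: [-0.48, 0.877, 0.0, -0.0]
contact_force: [0.3, 0.9, -1.2]
width: 0.0248
grip_force: 78.9
```

```bash
cat > st.py <<'E'
from h import *
from scipy.spatial.transform import Rotation as Ro
import sys
s=robot.get_state(); M=Ro.from_quat(s['tcp_rot']).as_matrix()
print(s['clock'],s['ee_pos'].round(4),'yaw',np.degrees(np.arctan2(M[1,0],M[0,0])).round(2),'z',M[:,2].round(4),s['joint_positions'].round(2),'F',s['contact_force'].round(2),'M',s['moment'].round(3),s['width'].round(4))
if len(sys.argv)>3:
    t=np.array(list(map(float,sys.argv[1:4]))); print('units',(M.T@(t-s['ee_pos'])/.03).round(3))
E
python3 st.py .6226 -.045 .115
```

```text
Traceback (most recent call last):
  File "st.py", line 5, in <module>
    print(s['clock'],s['ee_pos'].round(4),'yaw',np.degrees(np.arctan2(M[1,0],M[0,0])).round(2),'z',M[:,2].round(4),s['joint_positions'].round(2),'F',s['contact_force'].round(2),'M',s['moment'].round(3),s['width'].round(4))
                                                                                                                                                                                                          ^^^^^^^^^^^^^^^^
AttributeError: 'float' object has no attribute 'round'
```

>>> {"fn": "carry_out", "kwargs": {
  "series": [
    {"rx":0,"ry":0,"rz":-1,"tx":0,"ty":0,"tz":0,"fingers":0},
    {"rx":0,"ry":0,"rz":-1,"tx":0,"ty":0,"tz":0,"fingers":0},
    {"rx":0,"ry":0,"rz":-1,"tx":0,"ty":0,"tz":0,"fingers":0},
    {"rx":0,"ry":0,"rz":-1,"tx":0,"ty":0,"tz":0,"fingers":0},
    {"rx":0,"ry":0,"rz":-1,"tx":0,"ty":0,"tz":0,"fingers":0},
    {"rx":0,"ry":0,"rz":-1,"tx":0,"ty":0,"tz":0,"fingers":0},
    {"rx":0,"ry":0,"rz":-1,"tx":0,"ty":0,"tz":0,"fingers":0},
    {"rx":0,"ry":0,"rz":-1,"tx":0,"ty":0,"tz":0,"fingers":0},
    {"rx":0,"ry":0,"rz":-0.65,"tx":0,"ty":0,"tz":0,"fingers":0},
    {"rx":0,"ry":0,"rz":0,"tx":0,"ty":-0.5,"tz":0,"fingers":0},
    {"rx":0,"ry":0,"rz":0,"tx":0,"ty":-0.8,"tz":0,"fingers":0},
    {"rx":0,"ry":0,"rz":0,"tx":0,"ty":-0.8,"tz":0,"fingers":0}
  ]
}}

```text
clock: 6.35
ee_pos: [0.508, -0.0617, 0.119]
tcp_rot: [0.768, -0.64, -0.0, 0.0]
contact_force: [0.3, -0.6, -0.9]
width: 0.0246
grip_force: 79.0
```

>>> {"fn": "carry_out", "kwargs": {
  "series": [
    {"rx":0,"ry":0,"rz":0,"tx":0,"ty":-0.8,"tz":0,"fingers":0},
    {"rx":0,"ry":0,"rz":0,"tx":0.2,"ty":-0.8,"tz":0.2,"fingers":0},
    {"rx":0,"ry":0,"rz":0,"tx":0,"ty":-0.8,"tz":0.2,"fingers":0},
    {"rx":0,"ry":0,"rz":0,"tx":0,"ty":-0.8,"tz":0.1,"fingers":0},
    {"rx":0,"ry":0,"rz":0,"tx":0,"ty":-0.7,"tz":0,"fingers":0},
    {"rx":0,"ry":0,"rz":0,"tx":0,"ty":0,"tz":0,"fingers":0},
    {"rx":0,"ry":0,"rz":0,"tx":0,"ty":0,"tz":0,"fingers":0}
  ]
}}

```text
clock: 6.93
ee_pos: [0.624, -0.0464, 0.1031]
tcp_rot: [0.768, -0.64, -0.001, 0.0]
contact_force: [-1.0, -1.1, -2.0]
width: 0.0245
grip_force: 79.1
```

```bash
sed -i "s/s\['width'\].round(4)/s['width']/" st.py; python3 st.py .6226 -.045 .1; python3 - <<'E'
from h import *
o=[]
for n in('scene','top'):
    f,K,R,t=cam(n); np.savez(f'pics/{n}1.npz',f=f,K=K,R=R,t=t)
    o.append(cv2.resize(f[165:265,285:385] if n=='scene' else f[150:240,290:390],(400,400) if n=='scene' else (400,360),interpolation=cv2.INTER_CUBIC) if 0 else f)
a=cv2.resize(o[0][150:270,275:375],None,fx=4,fy=4,interpolation=cv2.INTER_CUBIC)
b=cv2.resize(o[1][140:260,285:385],None,fx=4,fy=4,interpolation=cv2.INTER_CUBIC)
cv2.imwrite('pics/c1.png',np.hstack([a,b]))
E
```

```text
6.9333 [ 0.624  -0.0464  0.1031] yaw -79.59 z [-1.3e-03  2.0e-04 -1.0e+00] [-0.2   0.49 -0.01  1.07 -0.   -1.96] F [-0.96 -1.12 -1.98] M [ 0.004  0.077 -0.009] 0.024475066715330545
units [-0.055  0.037  0.104]
```

View pics/c1.png

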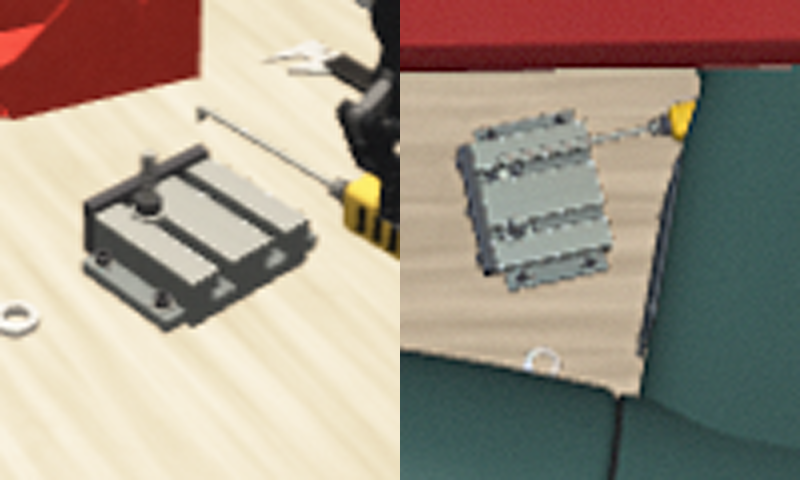

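The left half shows the pick hanging above the plate, with its toe at about px (325,178) and the rod running to about (359,196). In the right half the rod passes above the far slot. Next I'll compare these with predictions.

```bash
python3 - <<'E'
from h import *
d=np.load('pics/scene1.npz');k=[d[i] for i in('K','R','t')]
e=np.array([.624,-.0464,.1031]); a=np.radians(180-79.59); u=np.array([np.cos(a),np.sin(a),0])
c=e-[0,0,.018]+[0,0,.017]
for L in(18,60,100,130,136,142,148): print(L,proj(c+u*(.045+L/1000),*k).round(1))
f=d['f']; x0,y0=318,170
g=cv2.resize(f[y0:y0+40,x0:x0+50],None,fx=8,fy=8,interpolation=cv2.INTER_CUBIC); g=cv2.cvtColor(g,cv2.COLOR_BGR2GRAY)
# darkest row per column
for x in range(320,362,3):
    col=g[:,int((x-x0+.5)*8)].astype(float); bg=np.median(col); w=np.clip(bg-col-25,0,None)
    w[int((12 if x>0 else 0))*0:]; idx=np.arange(len(w)); lim=(idx/8+y0)<(178+ (x-325)*.53+6); w=w*lim
    print(x, ((w*idx).sum()/w.sum()/8+y0-.5+.06).round(2) if w.sum()>50 else None, end=' | ')
E
```

```text
18 [[358.1 195.3]]
60 [[346.4 188.3]]
100 [[335.7 181.9]]
130 [[328.  177.2]]
136 [[326.5 176.3]]
142 [[325.  175.4]]
148 [[323.5 174.5]]
320 None | 323 None | 326 178.13 | 329 179.49 | 332 181.08 | 335 183.05 | 338 184.87 | 341 186.49 | 344 188.08 | 347 190.0 | 350 191.91 | 353 193.58 | 356 195.51 | 359 188.65 |
```

```bash
python3 - <<'E'
from h import *
a=np.radians(100.7); ux=np.array([np.cos(a),np.sin(a),0]); uy=np.array([-ux[1],ux[0],0]); c=np.array([.5697,.0998,.038])
ys=np.arange(-80,81,2)/1000; xs=np.arange(-40,8,4)/1000
for n in('scene0','top0'):
    d=np.load(f'pics/{n}.npz');k=[d[i] for i in('K','R','t')]; g=cv2.cvtColor(d['f'],cv2.COLOR_BGR2GRAY)
    P=(c+xs[:,None,None]*ux+ys[None,:,None]*uy).reshape(-1,3); q=proj(P,*k).astype(np.float32)
    v=cv2.remap(g,q[:,:1],q[:,1:],cv2.INTER_CUBIC).reshape(len(xs),len(ys)).mean(0)
    print(n); print(' '.join(f'{int(y*1000)}:{int(w)}' for y,w in zip(ys,v)))
    xx=np.arange(-80,81,2)/1000; yy=np.arange(-14,16,4)/1000
    P=(c+xx[:,None,None]*ux+yy[None,:,None]*uy).reshape(-1,3); q=proj(P,*k).astype(np.float32)
    v=cv2.remap(g,q[:,:1],q[:,1:],cv2.INTER_CUBIC).reshape(len(xx),len(yy)).mean(1)
    print('X',' '.join(f'{int(y*1000)}:{int(w)}' for y,w in zip(xx,v)))
d=np.load('pics/top1.npz');k=[d[i] for i in('K','R','t')]; g=cv2.cvtColor(d['f'],cv2.COLOR_BGR2GRAY)
e=np.array([.624,-.0464,.1031]); b=np.radians(180-79.59); u=np.array([np.cos(b),np.sin(b),0]); w=np.array([-u[1],u[0],0])
for name,kk,gg in(('top1',k,g),('scene1',*[(lambda dd:([dd[i] for i in('K','R','t')],cv2.cvtColor(dd['f'],cv2.COLOR_BGR2GRAY)))(np.load('pics/scene1.npz'))][0])):
  for lo,hi in((66,80),(80,95),(95,110),(110,125)) :
    L=np.arange(lo,hi,3)/1000; oo=np.arange(-20,21,2)/1000
    P=(e-[0,0,.001]+(.045+L)[:,None,None]*u+oo[None,:,None]*w).reshape(-1,3); q=proj(P,*kk).astype(np.float32)
    v=cv2.remap(gg,q[:,:1],q[:,1:],cv2.INTER_CUBIC).reshape(len(L),len(oo)).mean(0)
    print(name,lo,' '.join(f'{int(y*1000)}:{int(t)}' for y,t in zip(oo,v)))
E
```

```text
scene0
-80:217 -78:217 -76:218 -74:220 -72:222 -70:223 -68:223 -66:223 -64:223 -62:224 -60:226 -58:225 -56:221 -54:212 -52:202 -50:194 -48:193 -46:193 -44:194 -42:194 -40:195 -38:194 -36:196 -34:199 -32:180 -30:134 -28:86 -26:65 -24:58 -22:57 -20:89 -18:141 -16:182 -14:190 -12:191 -10:190 -8:191 -6:191 -4:191 -2:191 0:190 2:191 4:191 6:192 8:192 10:193 12:193 14:195 16:200 18:180 20:128 22:80 24:61 26:56 28:56 30:89 32:161 34:193 36:196 38:193 40:193 42:194 44:194 46:194 48:195 50:196 52:198 54:176 56:122 58:78 60:60 62:59 64:60 66:61 68:61 70:61 72:60 74:62 76:83 78:124 80:144
X -80:115 -78:66 -76:56 -74:60 -72:68 -70:82 -68:102 -66:106 -64:102 -62:90 -60:80 -58:70 -56:63 -54:60 -52:69 -50:109 -48:166 -46:198 -44:194 -42:190 -40:192 -38:193 -36:193 -34:193 -32:192 -30:191 -28:192 -26:192 -24:193 -22:193 -20:192 -18:191 -16:192 -14:191 -12:191 -10:192 -8:191 -6:191 -4:192 -2:191 0:190 2:191 4:191 6:191 8:192 10:191 12:191 14:191 16:191 18:191 20:192 22:193 24:190 26:186 28:177 30:170 32:162 34:160 36:158 38:157 40:156 42:153 44:150 46:142 48:126 50:94 52:69 54:56 56:60 58:72 60:81 62
[... 1809 characters left out ...]
60 2:159 4:149 6:117 8:97 10:108 12:123 14:131 16:131 18:142 20:157
scene1 66 -20:234 -18:235 -16:234 -14:233 -12:233 -10:232 -8:231 -6:230 -4:227 -2:224 0:216 2:189 4:162 6:172 8:208 10:228 12:231 14:232 16:233 18:234 20:234
scene1 80 -20:236 -18:236 -16:235 -14:233 -12:232 -10:230 -8:230 -6:229 -4:228 -2:226 0:220 2:194 4:162 6:165 8:201 10:227 12:233 14:233 16:234 18:235 20:235
scene1 95 -20:237 -18:236 -16:235 -14:234 -12:232 -10:231 -8:231 -6:231 -4:230 -2:231 0:228 2:204 4:166 6:163 8:201 10:230 12:235 14:234 16:235 18:236 20:237
scene1 110 -20:236 -18:235 -16:234 -14:233 -12:233 -10:232 -8:232 -6:231 -4:230 -2:229 0:224 2:201 4:167 6:161 8:193 10:225 12:235 14:239 16:239 18:238 20:238
```

>>> {"fn": "carry_out", "kwargs": {
  "series": [
    {"rx":0,"ry":0,"rz":0,"tx":0.5,"ty":0,"tz":0,"fingers":0},
    {"rx":0,"ry":0,"rz":0,"tx":0.9,"ty":0,"tz":0,"fingers":0},
    {"rx":0,"ry":0,"rz":0,"tx":0.9,"ty":0,"tz":0,"fingers":0},
    {"rx":0,"ry":0,"rz":0,"tx":0.9,"ty":0,"tz":0,"fingers":0},
    {"rx":0,"ry":0,"rz":0,"tx":0.5,"ty":0,"tz":0.3,"fingers":0},
    {"rx":0,"ry":0,"rz":0,"tx":0,"ty":0,"tz":0.8,"fingers":0},
    {"rx":0,"ry":0,"rz":0,"tx":0,"ty":0,"tz":0.8,"fingers":0},
    {"rx":0,"ry":0,"rz":0,"tx":0,"ty":0,"tz":0.5,"fingers":0},
    {"rx":0,"ry":0,"rz":0,"tx":0,"ty":0,"tz":0,"fingers":0},
    {"rx":0,"ry":0,"rz":0,"tx":0,"ty":0,"tz":0,"fingers":0},
    {"rx":0,"ry":0,"rz":0,"tx":0,"ty":0,"tz":0,"fingers":0}
  ]
}}

```text
clock: 7.95
ee_pos: [0.6441, -0.1562, 0.0333]
tcp_rot: [0.768, -0.64, 0.001, -0.0]
contact_force: [1.0, 0.5, -1.3]
width: 0.0245
grip_force: 79.1
```

```bash
python3 st.py
```

```text
7.95 [ 0.6441 -0.1562  0.0333] yaw -79.63 z [ 1.1e-03 -4.0e-04 -1.0e+00] [-0.36  0.59 -0.02  0.96 -0.   -2.11] F [ 1.01  0.5  -1.33] M [-0.052  0.012 -0.021] 0.02447295725687253
```

>>> {"fn": "carry_out", "kwargs": {
  "series": [
    {"rx":0,"ry":0,"rz":0,"tx":0,"ty":0,"tz":0.1,"fingers":0},
    {"rx":0,"ry":0,"rz":0,"tx":0,"ty":0,"tz":0,"fingers":0},
    {"rx":0,"ry":0,"rz":0,"tx":0,"ty":0,"tz":0,"fingers":0}
  ]
}}

```text
clock: 8.2
ee_pos: [0.6441, -0.1559, 0.0298]
tcp_rot: [0.768, -0.64, 0.0, -0.0]
contact_force: [0.5, 1.2, -2.6]
width: 0.0245
grip_force: 79.1
```

>>> {"fn": "carry_out", "kwargs": {
  "series": [
    {"rx":0,"ry":0,"rz":0,"tx":0,"ty":0,"tz":0.1,"fingers":0},
    {"rx":0,"ry":0,"rz":0,"tx":0,"ty":0,"tz":0.05,"fingers":0},
    {"rx":0,"ry":0,"rz":0,"tx":0,"ty":0,"tz":0,"fingers":0}
  ]
}}

```text
clock: 8.45
ee_pos: [0.6436, -0.1558, 0.0243]
tcp_rot: [0.768, -0.64, -0.0, 0.0]
contact_force: [-0.9, 0.8, -1.5]
width: 0.0249
grip_force: 79.1
```

>>> {"fn": "carry_out", "kwargs": {
  "series": [
    {"rx":0,"ry":0,"rz":0,"tx":0,"ty":0,"tz":0.05,"fingers":0},
    {"rx":0,"ry":0,"rz":0,"tx":0,"ty":0,"tz":0,"fingers":0}
  ]
}}

```text
clock: 8.62
ee_pos: [0.6437, -0.1558, 0.0229]
tcp_rot: [0.768, -0.64, -0.0, 0.0]
contact_force: [-0.4, -0.4, -1.3]
width: 0.0249
grip_force: 79.1
```

>>> {"fn": "carry_out", "kwargs": {
  "series": [
    {"rx":0,"ry":0,"rz":0,"tx":0,"ty":0,"tz":0.05,"fingers":0},
    {"rx":0,"ry":0,"rz":0,"tx":0,"ty":0,"tz":0,"fingers":0}
  ]
}}

```text
clock: 8.78
ee_pos: [0.6437, -0.1559, 0.0214]
tcp_rot: [0.768, -0.64, -0.0, 0.0]
contact_force: [-1.1, 0.1, -1.8]
width: 0.0248
grip_force: 79.1
```

>>> {"fn": "carry_out", "kwargs": {
  "series": [
    {"rx":0,"ry":0,"rz":0,"tx":0,"ty":0,"tz":0.05,"fingers":0},
    {"rx":0,"ry":0,"rz":0,"tx":0,"ty":0,"tz":0,"fingers":0}
  ]
}}

```text
clock: 8.95
ee_pos: [0.6437, -0.1559, 0.0199]
tcp_rot: [0.768, -0.64, -0.0, 0.0]
contact_force: [-0.2, -0.2, -1.1]
width: 0.0246
grip_force: 79.1
```

>>> {"fn": "carry_out", "kwargs": {
  "series": [
    {"rx":0,"ry":0,"rz":0,"tx":0,"ty":0,"tz":0.04,"fingers":0},
    {"rx":0,"ry":0,"rz":0,"tx":0,"ty":0,"tz":0,"fingers":0}
  ]
}}

```text
clock: 9.12
ee_pos: [0.6438, -0.1559, 0.0188]
tcp_rot: [0.768, -0.64, -0.0, 0.0]
contact_force: [0.6, 0.6, -0.7]
width: 0.0244
grip_force: 79.1
```

>>> {"fn": "carry_out", "kwargs": {
  "series": [
    {"rx":0,"ry":0,"rz":0,"tx":0,"ty":0,"tz":0.03,"fingers":0},
    {"rx":0,"ry":0,"rz":0,"tx":0,"ty":0,"tz":0,"fingers":0}
  ]
}}

```text
clock: 9.28
ee_pos: [0.6439, -0.1559, 0.0182]
tcp_rot: [0.768, -0.64, 0.0, -0.0]
contact_force: [0.2, -0.2, -0.0]
width: 0.0245
grip_force: 79.3
```

```bash
cat > look.py <<'E'
from h import *
import sys
from scipy.spatial.transform import Rotation as Ro
# look.py tag pickz(offset of rod axis z) Lrange : offsets of rod across slot vs plate, both cams
tag=sys.argv[1]; zr=float(sys.argv[2])
s=robot.get_state(); M=Ro.from_quat(s['tcp_rot']).as_matrix(); u=-M[:,0]; u[2]=0;u/=np.linalg.norm(u); w=np.array([-u[1],u[0],0])
c=np.r_[s['ee_pos'][:2],zr]; print(s['ee_pos'].round(4),np.degrees(np.arctan2(u[1],u[0])).round(2),s['contact_force'].round(1))
for n in('scene','top'):
    f,K,R,t=cam(n); np.savez(f'pics/{n}{tag}.npz',f=f,K=K,R=R,t=t); g=cv2.cvtColor(f,cv2.COLOR_BGR2GRAY)
    for lo in map(int,sys.argv[3:]):
        L=np.arange(lo,lo+15,3)/1000; oo=np.arange(-14,15,1)/1000
        P=(c+(.045+L)[:,None,None]*u+oo[None,:,None]*w).reshape(-1,3); q=proj(P,K,R,t).astype(np.float32)
        v=cv2.remap(g,q[:,:1],q[:,1:],cv2.INTER_CUBIC).reshape(len(L),len(oo)).mean(0)
        print(n,lo,' '.join(f'{int(round(y*1000))}:{int(x)}' for y,x in zip(oo,v)))
    L=np.arange(100,165,1.5)/1000; oo=np.arange(-3,4)/1000
    P=(c+(.045+L)[:,None,None]*u+oo[None,:,None]*w).reshape(-1,3); q=proj(P,K,R,t).astype(np.float32)
    v=cv2.remap(g,q[:,:1],q[:,1:],cv2.INTER_CUBIC).reshape(len(L),len(oo)).mean(1)
    print(n,'L',' '.join(f'{y*1000:.0f}:{int(x)}' for y,x in zip(L,v)))
E
python3 look.py 2 .017 30 55 80 105
```

```text
[ 0.6439 -0.1559  0.0182] 100.38 [ 0.2 -0.2 -0. ]
scene 30 -14:232 -13:233 -12:234 -11:234 -10:234 -9:235 -8:236 -7:236 -6:236 -5:235 -4:234 -3:234 -2:234 -1:230 0:221 1:204 2:182 3:165 4:163 5:174 6:196 7:216 8:227 9:232 10:234 11:235 12:235 13:235 14:235
scene 55 -14:233 -13:234 -12:234 -11:235 -10:236 -9:236 -8:236 -7:236 -6:234 -5:232 -4:230 -3:230 -2:231 -1:229 0:220 1:204 2:184 3:171 4:170 5:183 6:202 7:219 8:231 9:236 10:236 11:236 12:236 13:236 14:236
scene 80 -14:238 -13:238 -12:238 -11:237 -10:236 -9:235 -8:234 -7:232 -6:230 -5:227 -4:224 -3:222 -2:223 -1:221 0:214 1:200 2:185 3:176 4:178 5:191 6:209 7:224 8:232 9:234 10:234 11:233 12:232 13:231 14:231
scene 105 -14:237 -13:236 -12:235 -11:233 -10:233 -9:233 -8:234 -7:234 -6:234 -5:234 -4:234 -3:235 -2:236 -1:235 0:230 1:216 2:197 3:181 4:177 5:185 6:201 7:215 8:225 9:229 10:230 11:230 12:230 13:231 14:231
scene L 100:219 102:214 103:210 104:217 106:220 108:213 109:212 110:219 112:220 114:217 115:223 116:227 118:216 120:210 121:217 122:219 124:211 126:211 127:219 128:218 130:212 132:215 133:218 134:213 136:210 138:213 139:2
[... 613 characters left out ...]
-6:177 -5:173 -4:169 -3:166 -2:165 -1:163 0:158 1:153 2:149 3:149 4:153 5:157 6:162 7:166 8:170 9:174 10:176 11:178 12:178 13:179 14:179
top 105 -14:176 -13:178 -12:180 -11:180 -10:180 -9:179 -8:179 -7:178 -6:175 -5:171 -4:168 -3:167 -2:167 -1:164 0:159 1:152 2:147 3:147 4:151 5:158 6:164 7:170 8:174 9:177 10:178 11:177 12:176 13:175 14:174
top L 100:153 102:149 103:151 104:156 106:159 108:161 109:163 110:164 112:158 114:153 115:153 116:154 118:151 120:145 121:145 122:151 124:156 126:159 127:162 128:162 130:158 132:152 133:150 134:150 136:152 138:152 139:153 140:159 142:166 144:162 145:155 146:155 148:160 150:167 151:171 152:172 154:173 156:173 157:173 158:173 160:173 162:173 163:173 164:173
```

```bash
python3 - <<'E'
import numpy as np,cv2
a=np.load('pics/top2.npz')['f'][150:215,310:385]; b=np.load('pics/scene2.npz')['f'][180:245,325:400]
r=lambda i:cv2.resize(i,None,fx=5.3,fy=5.3,interpolation=cv2.INTER_NEAREST)
cv2.imwrite('pics/c2.png',np.hstack([r(a),r(b)]))
E
```

```text
(no output)
```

View pics/c2.png

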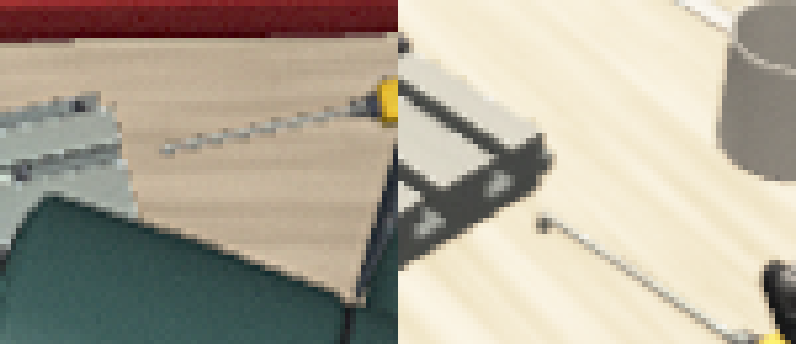

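>>> {"fn": "carry_out", "kwargs": {
  "series": [
    {"rx":0,"ry":0,"rz":-0.06,"tx":0,"ty":-0.03,"tz":-0.3,"fingers":0},
    {"rx":0,"ry":0,"rz":0,"tx":0,"ty":0,"tz":-0.4,"fingers":0},
    {"rx":0,"ry":0,"rz":0,"tx":-0.2,"ty":0,"tz":-0.13,"fingers":0},
    {"rx":0,"ry":0,"rz":0,"tx":-0.3,"ty":0,"tz":0,"fingers":0},
    {"rx":0,"ry":0,"rz":0,"tx":0,"ty":0,"tz":0,"fingers":0},
    {"rx":0,"ry":0,"rz":0,"tx":0,"ty":0,"tz":0,"fingers":0}
  ]
}}

```text
clock: 9.88
ee_pos: [0.6415, -0.1401, 0.0427]
tcp_rot: [0.77, -0.638, -0.0, 0.0]
contact_force: [1.1, 0.6, -1.3]
width: 0.0246
grip_force: 79.1
```

```bash
cat >> st.py <<'E'
ux=np.array([np.cos(np.radians(100.7)),np.sin(np.radians(100.7))]); r=s['ee_pos'][:2]-[.5697,.0998]; print('plate x,y of handle (mm)',(1000*r@ux).round(2),(1000*(r@np.array([-ux[1],ux[0]]))).round(2),'pick z',(1000*s['ee_pos'][2]-18).round(1))
E
python3 st.py; python3 look.py 3 .042 45 60 80 105
```

```text
9.8833 [ 0.6415 -0.1401  0.0427] yaw -79.27 z [-6.e-04  2.e-04 -1.e+00] [-0.34  0.58 -0.02  0.97  0.   -2.1 ] F [ 1.06  0.55 -1.3 ] M [-0.041  0.003  0.042] 0.02455478492903071
plate x,y of handle (mm) -249.05 -26.04 pick z 24.7
[ 0.6415 -0.1401  0.0427] 100.73 [ 1.1  0.6 -1.3]
scene 45 -14:233 -13:233 -12:233 -11:233 -10:233 -9:233 -8:234 -7:235 -6:235 -5:235 -4:234 -3:233 -2:234 -1:234 0:232 1:223 2:206 3:187 4:171 5:168 6:179 7:199 8:218 9:232 10:238 11:239 12:238 13:238 14:236
scene 60 -14:234 -13:234 -12:234 -11:234 -10:235 -9:235 -8:236 -7:236 -6:236 -5:236 -4:234 -3:233 -2:232 -1:231 0:229 1:221 2:206 3:189 4:178 5:177 6:189 7:208 8:225 9:235 10:239 11:239 12:237 13:235 14:233
scene 80 -14:237 -13:237 -12:237 -11:237 -10:237 -9:237 -8:237 -7:236 -6:236 -5:236 -4:235 -3:234 -2:234 -1:234 0:231 1:224 2:210 3:191 4:174 5:167 6:175 7:193 8:213 9:227 10:234 11:235 12:236 13:236 14:236
scene 105 -14:238 -13:238 -12:238 -11:237 -10:237 -9:237 -8:236 -7:237 -6:237 -5:237 -4:237 -3:237 -2:237 -1:237 0:236 1:231 2:219 3:200 4:180 5:169 6:173 7:189 8:209 9:226 10:237 11:240 12:240 13:239
[... 841 characters left out ...]
-6:177 -5:176 -4:175 -3:175 -2:174 -1:170 0:163 1:155 2:150 3:149 4:152 5:156 6:161 7:164 8:167 9:170 10:172 11:173 12:174 13:175 14:177
top 105 -14:175 -13:176 -12:178 -11:179 -10:180 -9:181 -8:182 -7:181 -6:177 -5:171 -4:165 -3:161 -2:161 -1:161 0:158 1:155 2:152 3:152 4:155 5:161 6:165 7:168 8:171 9:173 10:174 11:174 12:174 13:174 14:174
top L 100:167 102:163 103:156 104:153 106:155 108:156 109:155 110:156 112:159 114:162 115:161 116:159 118:156 120:157 121:158 122:158 124:157 126:152 127:147 128:147 130:155 132:163 133:163 134:160 136:158 138:155 139:152 140:155 142:159 144:162 145:160 146:164 148:170 150:174 151:175 152:176 154:182 156:182 157:165 158:142 160:124 162:117 163:113 164:114
```

>>> {"fn": "carry_out", "kwargs": {
  "series": [
    {"rx":0,"ry":0,"rz":0,"tx":-0.1,"ty":-0.01,"tz":-0.04,"fingers":0},
    {"rx":0,"ry":0,"rz":0,"tx":-0.1,"ty":0,"tz":0,"fingers":0},
    {"rx":0,"ry":0,"rz":0,"tx":-0.05,"ty":0,"tz":0,"fingers":0}
  ]
}}

```text
clock: 10.23
ee_pos: [0.6407, -0.1332, 0.0441]
tcp_rot: [0.77, -0.638, -0.0, -0.0]
contact_force: [-0.4, 0.4, -1.9]
width: 0.0248
grip_force: 79.1
```

>>> {"fn": "carry_out", "kwargs": {
  "series": [
    {"rx":0,"ry":0,"rz":0,"tx":-0.06,"ty":0,"tz":0,"fingers":0},
    {"rx":0,"ry":0,"rz":0,"tx":-0.06,"ty":0,"tz":0,"fingers":0}
  ]
}}

```text
clock: 10.4
ee_pos: [0.6401, -0.1298, 0.0441]
tcp_rot: [0.77, -0.638, -0.0, 0.0]
contact_force: [0.7, -0.5, -1.2]
width: 0.0244
grip_force: 79.1
```

>>> {"fn": "carry_out", "kwargs": {
  "series": [
    {"rx":0,"ry":0,"rz":0,"tx":-0.06,"ty":0,"tz":0,"fingers":0},
    {"rx":0,"ry":0,"rz":0,"tx":-0.06,"ty":0,"tz":0,"fingers":0}
  ]
}}

```text
clock: 10.57
ee_pos: [0.6394, -0.1263, 0.0442]
tcp_rot: [0.77, -0.638, -0.0, 0.0]
contact_force: [0.1, -0.4, -1.6]
width: 0.0248
grip_force: 79.1
```

>>> {"fn": "carry_out", "kwargs": {
  "series": [
    {"rx":0,"ry":0,"rz":0,"tx":-0.06,"ty":0,"tz":0,"fingers":0},
    {"rx":0,"ry":0,"rz":0,"tx":-0.06,"ty":0,"tz":0,"fingers":0}
  ]
}}

```text
clock: 10.73
ee_pos: [0.6388, -0.1228, 0.0442]
tcp_rot: [0.77, -0.638, 0.0, -0.0]
contact_force: [-0.4, -0.4, -1.6]
width: 0.0246
grip_force: 79.1
```

>>> {"fn": "carry_out", "kwargs": {
  "series": [
    {"rx":0,"ry":0,"rz":0,"tx":-0.06,"ty":0,"tz":0,"fingers":0},
    {"rx":0,"ry":0,"rz":0,"tx":-0.06,"ty":0,"tz":0,"fingers":0}
  ]
}}

```text
clock: 10.9
ee_pos: [0.6381, -0.1192, 0.0442]
tcp_rot: [0.77, -0.638, 0.0, -0.0]
contact_force: [0.3, 0.1, -1.2]
width: 0.0248
grip_force: 79.1
```

```bash
python3 st.py; python3 - <<'E'
from h import *
f,K,R,t=cam('scene'); g,*_=cam('top')
r=lambda i:cv2.resize(i,None,fx=5.3,fy=5.3,interpolation=cv2.INTER_CUBIC)
cv2.imwrite('pics/c3.png',np.hstack([r(g[150:215,310:385]),r(f[175:240,310:385])]))
E
```

```text
10.9 [ 0.6381 -0.1192  0.0442] yaw -79.32 z [ 0.  0. -1.] [-0.31  0.57 -0.04  0.96  0.   -2.07] F [ 0.29  0.09 -1.19] M [-0.032 -0.012  0.028] 0.02478010158575227
plate x,y of handle (mm) -227.92 -26.58 pick z 26.2
```

View pics/c3.png

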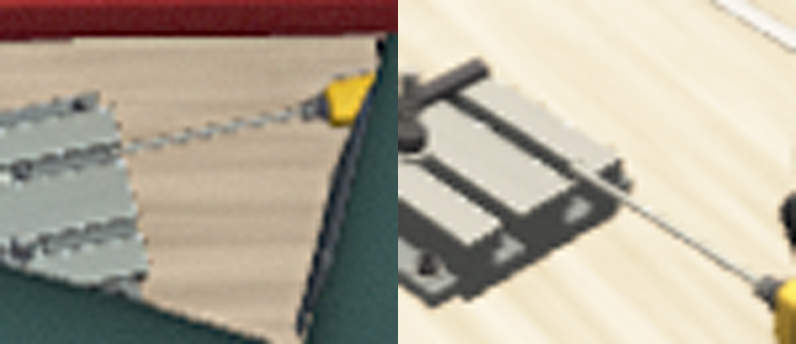

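The rod runs over the far slot in both views: its end is at crop (572,167) in the scene half and (125,150) in the top half. The toe has entered the slot and no force shows.

>>> {"fn": "carry_out", "kwargs": {
  "series": [
    {"rx":0,"ry":0,"rz":0,"tx":-0.2,"ty":0,"tz":0,"fingers":0},
    {"rx":0,"ry":0,"rz":0,"tx":-0.2,"ty":0,"tz":0,"fingers":0},
    {"rx":0,"ry":0,"rz":0,"tx":-0.2,"ty":0,"tz":0,"fingers":0},
    {"rx":0,"ry":0,"rz":0,"tx":-0.2,"ty":0,"tz":0,"fingers":0},
    {"rx":0,"ry":0,"rz":0,"tx":-0.2,"ty":0,"tz":0,"fingers":0},
    {"rx":0,"ry":0,"rz":0,"tx":-0.2,"ty":0,"tz":0,"fingers":0}
  ]
}}

```text
clock: 11.5
ee_pos: [0.6313, -0.0832, 0.0442]
tcp_rot: [0.77, -0.638, -0.0, -0.0]
contact_force: [-0.1, 0.1, -1.7]
width: 0.0248
grip_force: 79.1
```

>>> {"fn": "carry_out", "kwargs": {
  "series": [
    {"rx":0,"ry":0,"rz":0,"tx":-0.2,"ty":0,"tz":0,"fingers":0},
    {"rx":0,"ry":0,"rz":0,"tx":-0.2,"ty":0,"tz":0,"fingers":0},
    {"rx":0,"ry":0,"rz":0,"tx":-0.2,"ty":0,"tz":0,"fingers":0},
    {"rx":0,"ry":0,"rz":0,"tx":-0.2,"ty":0,"tz":0,"fingers":0},
    {"rx":0,"ry":0,"rz":0,"tx":-0.2,"ty":0,"tz":0,"fingers":0}
  ]
}}

```text
clock: 11.92
ee_pos: [0.6258, -0.054, 0.0442]
tcp_rot: [0.77, -0.638, -0.0, 0.0]
contact_force: [-0.4, -0.2, -1.2]
width: 0.0246
grip_force: 79.1
```

```bash
python3 st.py; python3 - <<'E'
from h import *
f,K,R,t=cam('scene'); g,*_=cam('top')
r=lambda i:cv2.resize(i,None,fx=5.3,fy=5.3,interpolation=cv2.INTER_CUBIC)
cv2.imwrite('pics/c4.png',np.hstack([r(g[150:215,300:375]),r(f[175:240,290:365])]))
E
```

```text
11.9167 [ 0.6258 -0.054   0.0442] yaw -79.33 z [-0. -0. -1.] [-0.22  0.53 -0.1   0.93 -0.   -1.97] F [-0.41 -0.24 -1.19] M [ 0.     0.028 -0.034] 0.024631084712254517
plate x,y of handle (mm) -161.52 -26.58 pick z 26.2
```

View pics/c4.png

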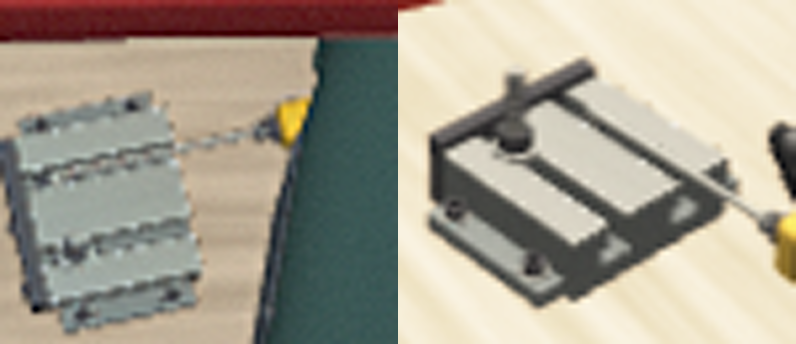

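Both views show the rod lying in the slot and the collar well clear of the plate. Now I'll feel for the end bar.

>>> {"fn": "carry_out", "kwargs": {
  "series": [
    {"rx":0,"ry":0,"rz":0,"tx":-0.1,"ty":0,"tz":0,"fingers":0},
    {"rx":0,"ry":0,"rz":0,"tx":-0.1,"ty":0,"tz":0,"fingers":0},
    {"rx":0,"ry":0,"rz":0,"tx":-0.1,"ty":0,"tz":0,"fingers":0},
    {"rx":0,"ry":0,"rz":0,"tx":-0.05,"ty":0,"tz":0,"fingers":0},
    {"rx":0,"ry":0,"rz":0,"tx":0,"ty":0,"tz":0,"fingers":0}
  ]
}}

```text
clock: 12.43
ee_pos: [0.6239, -0.0439, 0.0442]
tcp_rot: [0.77, -0.638, -0.0, 0.0]
contact_force: [0.1, 0.1, -1.0]
width: 0.0244
grip_force: 79.1
```

>>> {"fn": "carry_out", "kwargs": {
  "series": [
    {"rx":0,"ry":0,"rz":0,"tx":-0.03,"ty":0,"tz":0,"fingers":0},
    {"rx":0,"ry":0,"rz":0,"tx":-0.03,"ty":0,"tz":0,"fingers":0}
  ]
}}

```text
clock: 12.6
ee_pos: [0.6236, -0.0425, 0.0442]
tcp_rot: [0.77, -0.638, -0.0, 0.0]
contact_force: [0.4, -0.3, -1.9]
width: 0.0245
grip_force: 79.1
```

>>> {"fn": "carry_out", "kwargs": {
  "series": [
    {"rx":0,"ry":0,"rz":0,"tx":-0.03,"ty":0,"tz":0,"fingers":0},
    {"rx":0,"ry":0,"rz":0,"tx":0,"ty":0,"tz":0,"fingers":0}
  ]
}}

```text
clock: 12.77
ee_pos: [0.6235, -0.0415, 0.0442]
tcp_rot: [0.77, -0.638, -0.0, -0.0]
contact_force: [0.1, -0.6, -1.2]
width: 0.0242
grip_force: 79.1
```

>>> {"fn": "carry_out", "kwargs": {
  "series": [
    {"rx":0,"ry":0,"rz":0,"tx":-0.04,"ty":0,"tz":0,"fingers":0},
    {"rx":0,"ry":0,"rz":0,"tx":0,"ty":0,"tz":0,"fingers":0}
  ]
}}

```text
clock: 12.93
ee_pos: [0.6232, -0.0403, 0.0442]
tcp_rot: [0.77, -0.638, -0.0, 0.0]
contact_force: [-0.3, 0.2, -1.5]
width: 0.0245
grip_force: 79.1
```

>>> {"fn": "carry_out", "kwargs": {
  "series": [
    {"rx":0,"ry":0,"rz":0,"tx":-0.04,"ty":0,"tz":0,"fingers":0},
    {"rx":0,"ry":0,"rz":0,"tx":0,"ty":0,"tz":0,"fingers":0}
  ]
}}

```text
clock: 13.1
ee_pos: [0.623, -0.0391, 0.0442]
tcp_rot: [0.77, -0.638, -0.0, 0.0]
contact_force: [-0.9, 0.8, -1.6]
width: 0.0247
grip_force: 79.1
```

>>> {"fn": "carry_out", "kwargs": {
  "series": [
    {"rx":0,"ry":0,"rz":0,"tx":-0.04,"ty":0,"tz":0,"fingers":0},
    {"rx":0,"ry":0,"rz":0,"tx":0,"ty":0,"tz":0,"fingers":0}
  ]
}}

```text
clock: 13.27
ee_pos: [0.6228, -0.0379, 0.0442]
tcp_rot: [0.77, -0.638, -0.0, 0.0]
contact_force: [-0.6, 1.2, -2.1]
width: 0.0242
grip_force: 79.1
```

>>> {"fn": "carry_out", "kwargs": {
  "series": [
    {"rx":0,"ry":0,"rz":0,"tx":-0.04,"ty":0,"tz":0,"fingers":0},
    {"rx":0,"ry":0,"rz":0,"tx":0,"ty":0,"tz":0,"fingers":0}
  ]
}}

```text
clock: 13.43
ee_pos: [0.6226, -0.0367, 0.0442]
tcp_rot: [0.77, -0.638, -0.0, -0.0]
contact_force: [-0.2, 0.3, -2.3]
width: 0.0243
grip_force: 79.1
```

>>> {"fn": "carry_out", "kwargs": {
  "series": [
    {"rx":0,"ry":0,"rz":0,"tx":-0.04,"ty":0,"tz":0,"fingers":0},
    {"rx":0,"ry":0,"rz":0,"tx":0,"ty":0,"tz":0,"fingers":0}
  ]
}}

```text
clock: 13.6
ee_pos: [0.6223, -0.0355, 0.0442]
tcp_rot: [0.77, -0.638, -0.0, -0.0]
contact_force: [0.3, -0.5, -2.2]
width: 0.0246
grip_force: 79.1
```

>>> {"fn": "carry_out", "kwargs": {
  "series": [
    {"rx":0,"ry":0,"rz":0,"tx":-0.04,"ty":0,"tz":0,"fingers":0},
    {"rx":0,"ry":0,"rz":0,"tx":0,"ty":0,"tz":0,"fingers":0}
  ]
}}

```text
clock: 13.77
ee_pos: [0.6221, -0.0343, 0.0442]
tcp_rot: [0.77, -0.638, -0.0, -0.0]
contact_force: [-0.8, -0.3, -1.6]
width: 0.0246
grip_force: 79.1
```

>>> {"fn": "carry_out", "kwargs": {
  "series": [
    {"rx":0,"ry":0,"rz":0,"tx":-0.04,"ty":0,"tz":0,"fingers":0},
    {"rx":0,"ry":0,"rz":0,"tx":0,"ty":0,"tz":0,"fingers":0}
  ]
}}

```text
clock: 13.93
ee_pos: [0.6219, -0.0332, 0.0442]
tcp_rot: [0.77, -0.638, -0.0, -0.0]
contact_force: [-0.5, -0.7, -0.1]
width: 0.0247
grip_force: 79.1
```

>>> {"fn": "carry_out", "kwargs": {
  "series": [
    {"rx":0,"ry":0,"rz":0,"tx":-0.04,"ty":0,"tz":0,"fingers":0},
    {"rx":0,"ry":0,"rz":0,"tx":0,"ty":0,"tz":0,"fingers":0}
  ]
}}

```text
clock: 14.1
ee_pos: [0.6217, -0.032, 0.0442]
tcp_rot: [0.77, -0.638, -0.0, -0.0]
contact_force: [0.2, 0.1, -1.8]
width: 0.0248
grip_force: 79.1
```

>>> {"fn": "carry_out", "kwargs": {
  "series": [
    {"rx":0,"ry":0,"rz":0,"tx":-0.04,"ty":0,"tz":0,"fingers":0},
    {"rx":0,"ry":0,"rz":0,"tx":0,"ty":0,"tz":0,"fingers":0}
  ]
}}

```text
clock: 14.27
ee_pos: [0.6214, -0.0308, 0.0442]
tcp_rot: [0.77, -0.638, -0.0, -0.0]
contact_force: [-0.8, 0.6, -1.5]
width: 0.0248
grip_force: 79.1
```

>>> {"fn": "carry_out", "kwargs": {
  "series": [
    {"rx":0,"ry":0,"rz":0,"tx":-0.04,"ty":0,"tz":0,"fingers":0},
    {"rx":0,"ry":0,"rz":0,"tx":0,"ty":0,"tz":0,"fingers":0}
  ]
}}

```text
clock: 14.43
ee_pos: [0.6212, -0.0297, 0.0442]
tcp_rot: [0.77, -0.638, 0.0, 0.0]
contact_force: [0.1, -0.5, -0.5]
width: 0.0244
grip_force: 79.1
```

>>> {"fn": "carry_out", "kwargs": {
  "series": [
    {"rx":0,"ry":0,"rz":0,"tx":-0.04,"ty":0,"tz":0,"fingers":0},
    {"rx":0,"ry":0,"rz":0,"tx":0,"ty":0,"tz":0,"fingers":0}
  ]
}}

```text
clock: 14.6
ee_pos: [0.6214, -0.0295, 0.0444]
tcp_rot: [0.77, -0.638, 0.001, 0.001]
contact_force: [0.6, -5.9, -1.3]
width: 0.0246
grip_force: 79.2
```

>>> {"fn": "carry_out", "kwargs": {
  "series": [
    {"rx":0,"ry":0,"rz":0,"tx":-0.03,"ty":0,"tz":0,"fingers":0},
    {"rx":0,"ry":0,"rz":0,"tx":0,"ty":0,"tz":0,"fingers":0}
  ]
}}

```text
clock: 14.77
ee_pos: [0.6216, -0.0293, 0.0446]
tcp_rot: [0.77, -0.639, 0.002, 0.001]
contact_force: [1.1, -10.0, -0.7]
width: 0.0248
grip_force: 79.2
```

>>> {"fn": "carry_out", "kwargs": {
  "series": [
    {"rx":0,"ry":0,"rz":0,"tx":0.06,"ty":0,"tz":0,"fingers":0},
    {"rx":0,"ry":0,"rz":0,"tx":0.04,"ty":0,"tz":0,"fingers":0},
    {"rx":0,"ry":0,"rz":0,"tx":0,"ty":0,"tz":0,"fingers":0},
    {"rx":0,"ry":0,"rz":0,"tx":0,"ty":0,"tz":0,"fingers":0}
  ]
}}

```text
clock: 15.1
ee_pos: [0.6213, -0.0305, 0.0441]
tcp_rot: [0.77, -0.638, -0.0, -0.0]
contact_force: [-0.2, -0.2, -1.5]
width: 0.0246
grip_force: 79.1
```

>>> {"fn": "carry_out", "kwargs": {
  "series": [
    {"rx":0,"ry":0,"rz":0,"tx":0,"ty":0,"tz":0.05,"fingers":0},
    {"rx":0,"ry":0,"rz":0,"tx":0,"ty":0,"tz":0.05,"fingers":0},
    {"rx":0,"ry":0,"rz":0,"tx":0,"ty":0,"tz":0,"fingers":0}
  ]
}}

```text
clock: 15.35
ee_pos: [0.6212, -0.0305, 0.0408]
tcp_rot: [0.77, -0.638, -0.0, 0.0]
contact_force: [-0.6, -0.4, -1.3]
width: 0.0246
grip_force: 79.1
```

```bash
python3 st.py
```

```text
15.35 [ 0.6212 -0.0305  0.0408] yaw -79.32 z [-5.e-04  2.e-04 -1.e+00] [-0.18  0.53 -0.13  0.92  0.   -1.94] F [-0.57 -0.44 -1.25] M [-0.057  0.019 -0.043] 0.024587918838655045
plate x,y of handle (mm) -137.61 -26.41 pick z 22.8
```

>>> {"fn": "carry_out", "kwargs": {
  "series": [
    {"rx":0,"ry":0,"rz":0,"tx":0,"ty":0,"tz":0.04,"fingers":0},
    {"rx":0,"ry":0,"rz":0,"tx":0,"ty":0,"tz":0,"fingers":0}
  ]
}}

```text
clock: 15.52
ee_pos: [0.6213, -0.0306, 0.0397]
tcp_rot: [0.77, -0.638, -0.0, 0.0]
contact_force: [0.7, 0.4, -1.6]
width: 0.0246
grip_force: 79.1
```

>>> {"fn": "carry_out", "kwargs": {
  "series": [
    {"rx":0,"ry":0,"rz":0,"tx":0,"ty":0,"tz":0.03,"fingers":0},
    {"rx":0,"ry":0,"rz":0,"tx":0,"ty":0,"tz":0,"fingers":0}
  ]
}}

```text
clock: 15.68
ee_pos: [0.6213, -0.0307, 0.0389]
tcp_rot: [0.77, -0.638, -0.0, 0.0]
contact_force: [-0.1, 1.0, -0.9]
width: 0.0242
grip_force: 79.1
```

>>> {"fn": "carry_out", "kwargs": {
  "series": [
    {"rx":0,"ry":0,"rz":0,"tx":0,"ty":0,"tz":0.04,"fingers":0},
    {"rx":0,"ry":0,"rz":0,"tx":0,"ty":0,"tz":0,"fingers":0}
  ]
}}

```text
clock: 15.85
ee_pos: [0.6213, -0.0307, 0.0377]
tcp_rot: [0.77, -0.638, -0.0, 0.0]
contact_force: [0.1, 0.2, -1.0]
width: 0.0248
grip_force: 79.1
```

>>> {"fn": "carry_out", "kwargs": {
  "series": [
    {"rx":0,"ry":0,"rz":0,"tx":0,"ty":0,"tz":0.04,"fingers":0},
    {"rx":0,"ry":0,"rz":0,"tx":0,"ty":0,"tz":0,"fingers":0}
  ]
}}

```text
clock: 16.02
ee_pos: [0.6213, -0.0307, 0.0365]
tcp_rot: [0.77, -0.638, -0.0, 0.0]
contact_force: [-0.4, 0.3, -1.4]
width: 0.0245
grip_force: 79.1
```

>>> {"fn": "carry_out", "kwargs": {
  "series": [
    {"rx":0,"ry":0,"rz":0,"tx":0,"ty":0,"tz":0.03,"fingers":0},
    {"rx":0,"ry":0,"rz":0,"tx":0,"ty":0,"tz":0.03,"fingers":0},
    {"rx":0,"ry":0,"rz":0,"tx":0,"ty":0,"tz":0,"fingers":0}
  ]
}}

```text
clock: 16.27
ee_pos: [0.6214, -0.0306, 0.0347]
tcp_rot: [0.77, -0.638, -0.0, 0.0]
contact_force: [0.2, 0.3, -1.5]
width: 0.0241
grip_force: 79.1
```

>>> {"fn": "carry_out", "kwargs": {
  "series": [
    {"rx":0,"ry":0,"rz":0,"tx":0.04,"ty":0,"tz":0,"fingers":0},
    {"rx":0,"ry":0,"rz":0,"tx":0.04,"ty":0,"tz":0,"fingers":0},
    {"rx":0,"ry":0,"rz":0,"tx":0.04,"ty":0,"tz":0,"fingers":0}
  ]
}}

```text
clock: 16.52
ee_pos: [0.6218, -0.0337, 0.0347]
tcp_rot: [0.77, -0.638, -0.001, -0.0]
contact_force: [-0.7, 5.9, -2.4]
width: 0.0244
grip_force: 79.0
```

>>> {"fn": "carry_out", "kwargs": {
  "series": [
    {"rx":0,"ry":0,"rz":0,"tx":0.05,"ty":0,"tz":0,"fingers":0},
    {"rx":0,"ry":0,"rz":0,"tx":0.05,"ty":0,"tz":0,"fingers":0},
    {"rx":0,"ry":0,"rz":0,"tx":0,"ty":0,"tz":0,"fingers":0}
  ]
}}

```text
clock: 16.77
ee_pos: [0.6224, -0.0369, 0.0347]
tcp_rot: [0.77, -0.638, -0.0, -0.0]
contact_force: [-0.3, 2.1, -1.7]
width: 0.0247
grip_force: 79.0
```

>>> {"fn": "carry_out", "kwargs": {
  "series": [
    {"rx":0,"ry":0,"rz":0,"tx":0.08,"ty":0,"tz":0,"fingers":0},
    {"rx":0,"ry":0,"rz":0,"tx":0.08,"ty":0,"tz":0,"fingers":0},
    {"rx":0,"ry":0,"rz":0,"tx":0.08,"ty":0,"tz":0,"fingers":0},
    {"rx":0,"ry":0,"rz":0,"tx":0.08,"ty":0,"tz":0,"fingers":0},
    {"rx":0,"ry":0,"rz":0,"tx":0.08,"ty":0,"tz":0,"fingers":0},
    {"rx":0,"ry":0,"rz":0,"tx":0.08,"ty":0,"tz":0,"fingers":0}
  ]
}}

```text
clock: 17.27
ee_pos: [0.625, -0.0507, 0.0347]
tcp_rot: [0.77, -0.638, -0.001, -0.0]
contact_force: [-1.1, 7.1, -2.5]
width: 0.0246
grip_force: 79.0
```

>>> {"fn": "carry_out", "kwargs": {
  "series": [
    {"rx":0,"ry":0,"rz":0,"tx":0.08,"ty":0,"tz":0,"fingers":0},
    {"rx":0,"ry":0,"rz":0,"tx":0.08,"ty":0,"tz":0,"fingers":0},
    {"rx":0,"ry":0,"rz":0,"tx":0.08,"ty":0,"tz":0,"fingers":0},
    {"rx":0,"ry":0,"rz":0,"tx":0.08,"ty":0,"tz":0,"fingers":0},
    {"rx":0,"ry":0,"rz":0,"tx":0.08,"ty":0,"tz":0,"fingers":0},
    {"rx":0,"ry":0,"rz":0,"tx":0.08,"ty":0,"tz":0,"fingers":0},
    {"rx":0,"ry":0,"rz":0,"tx":0.08,"ty":0,"tz":0,"fingers":0},
    {"rx":0,"ry":0,"rz":0,"tx":0.08,"ty":0,"tz":0,"fingers":0},
    {"rx":0,"ry":0,"rz":0,"tx":0.08,"ty":0,"tz":0,"fingers":0},
    {"rx":0,"ry":0,"rz":0,"tx":0.08,"ty":0,"tz":0,"fingers":0}
  ]
}}

```text
clock: 18.1
ee_pos: [0.6294, -0.0742, 0.0346]
tcp_rot: [0.77, -0.638, -0.001, -0.0]
contact_force: [-1.4, 7.2, -2.2]
width: 0.0244
grip_force: 79.0
```

```bash
python3 st.py
```

```text
18.1 [ 0.6294 -0.0742  0.0346] yaw -79.3 z [-8.0e-04  1.6e-03 -1.0e+00] [-0.25  0.55 -0.1   0.92  0.   -2.  ] F [-1.42  7.16 -2.25] M [1.416 0.287 0.023] 0.02436100413723141
plate x,y of handle (mm) -182.08 -26.32 pick z 16.6
```

>>> {"fn": "carry_out", "kwargs": {
  "series": [
    {"rx":0,"ry":0,"rz":0,"tx":0.08,"ty":0,"tz":0,"fingers":0},
    {"rx":0,"ry":0,"rz":0,"tx":0.08,"ty":0,"tz":0,"fingers":0},
    {"rx":0,"ry":0,"rz":0,"tx":0.08,"ty":0,"tz":0,"fingers":0},
    {"rx":0,"ry":0,"rz":0,"tx":0.08,"ty":0,"tz":0,"fingers":0},
    {"rx":0,"ry":0,"rz":0,"tx":0.08,"ty":0,"tz":0,"fingers":0},
    {"rx":0,"ry":0,"rz":0,"tx":0.08,"ty":0,"tz":0,"fingers":0},
    {"rx":0,"ry":0,"rz":0,"tx":0.08,"ty":0,"tz":0,"fingers":0},
    {"rx":0,"ry":0,"rz":0,"tx":0.08,"ty":0,"tz":0,"fingers":0},
    {"rx":0,"ry":0,"rz":0,"tx":0.08,"ty":0,"tz":0,"fingers":0},
    {"rx":0,"ry":0,"rz":0,"tx":0.08,"ty":0,"tz":0,"fingers":0}
  ]
}}

```text
clock: 18.93
ee_pos: [0.6338, -0.0978, 0.0346]
tcp_rot: [0.77, -0.638, -0.001, -0.0]
contact_force: [-0.5, 6.1, -2.4]
width: 0.0244
grip_force: 79.0
```

>>> {"fn": "carry_out", "kwargs": {
  "series": [
    {"rx":0,"ry":0,"rz":0,"tx":0.08,"ty":0,"tz":0,"fingers":0},
    {"rx":0,"ry":0,"rz":0,"tx":0.08,"ty":0,"tz":0,"fingers":0},
    {"rx":0,"ry":0,"rz":0,"tx":0.08,"ty":0,"tz":0,"fingers":0},
    {"rx":0,"ry":0,"rz":0,"tx":0.08,"ty":0,"tz":0,"fingers":0}
  ]
}}

```text
clock: 19.27
ee_pos: [0.6357, -0.1075, 0.0346]
tcp_rot: [0.77, -0.638, -0.001, -0.0]
contact_force: [-0.4, -0.0, -2.8]
width: 0.0246
grip_force: 79.1
```

>>> {"fn": "carry_out", "kwargs": {
  "series": [
    {"rx":0,"ry":0,"rz":0,"tx":0.08,"ty":0,"tz":0,"fingers":0},
    {"rx":0,"ry":0,"rz":0,"tx":0.08,"ty":0,"tz":0,"fingers":0},
    {"rx":0,"ry":0,"rz":0,"tx":0.08,"ty":0,"tz":0,"fingers":0},
    {"rx":0,"ry":0,"rz":0,"tx":0,"ty":0,"tz":0,"fingers":0}
  ]
}}

```text
clock: 19.6
ee_pos: [0.6375, -0.1156, 0.035]
tcp_rot: [0.77, -0.638, 0.0, 0.0]
contact_force: [-0.7, 0.7, -1.9]
width: 0.0249
grip_force: 79.1
```

```bash
python3 st.py; python3 - <<'E'
from h import *
f,K,R,t=cam('scene'); g,*_=cam('top')
r=lambda i:cv2.resize(i,None,fx=5.3,fy=5.3,interpolation=cv2.INTER_CUBIC)
cv2.imwrite('pics/c5.png',np.hstack([r(g[150:215,310:385]),r(f[180:245,310:385])]))
E
```

```text
19.6 [ 0.6375 -0.1156  0.035 ] yaw -79.35 z [ 3.e-04 -4.e-04 -1.e+00] [-0.3   0.57 -0.06  0.94 -0.   -2.06] F [-0.75  0.7  -1.91] M [-0.066 -0.039  0.073] 0.024855518911535146
plate x,y of handle (mm) -224.25 -26.63 pick z 17.0
```

View pics/c5.png

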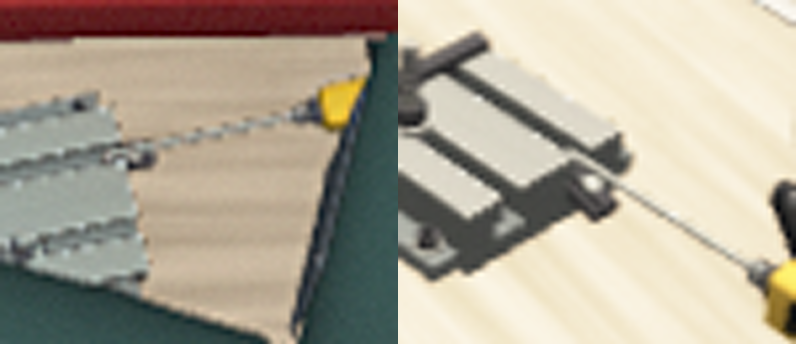

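The nut is half out and tipping at the open end, at scene crop (595,190), and the rod still lies over it. I'll keep drawing it out.

>>> {"fn": "carry_out", "kwargs": {
  "series": [
    {"rx":0,"ry":0,"rz":0,"tx":0.06,"ty":0,"tz":0,"fingers":0},
    {"rx":0,"ry":0,"rz":0,"tx":0.06,"ty":0,"tz":0,"fingers":0},
    {"rx":0,"ry":0,"rz":0,"tx":0.06,"ty":0,"tz":0,"fingers":0}
  ]
}}

```text
clock: 19.95
ee_pos: [0.6383, -0.1203, 0.0349]
tcp_rot: [0.77, -0.638, -0.0, -0.0]
contact_force: [0.5, 1.6, -1.5]
width: 0.0247
grip_force: 79.1
```

>>> {"fn": "carry_out", "kwargs": {
  "series": [
    {"rx":0,"ry":0,"rz":0,"tx":0.06,"ty":0,"tz":0,"fingers":0},
    {"rx":0,"ry":0,"rz":0,"tx":0.06,"ty":0,"tz":0,"fingers":0},
    {"rx":0,"ry":0,"rz":0,"tx":0.06,"ty":0,"tz":0,"fingers":0}
  ]
}}

```text
clock: 20.2
ee_pos: [0.6394, -0.1259, 0.0349]
tcp_rot: [0.77, -0.638, 0.0, 0.0]
contact_force: [0.3, 0.9, -1.6]
width: 0.0244
grip_force: 79.1
```

>>> {"fn": "carry_out", "kwargs": {
  "series": [
    {"rx":0,"ry":0,"rz":0,"tx":0.06,"ty":0,"tz":0,"fingers":0},
    {"rx":0,"ry":0,"rz":0,"tx":0.06,"ty":0,"tz":0,"fingers":0},
    {"rx":0,"ry":0,"rz":0,"tx":0.06,"ty":0,"tz":0,"fingers":0}
  ]
}}

```text
clock: 20.45
ee_pos: [0.6404, -0.1311, 0.0349]
tcp_rot: [0.77, -0.638, 0.0, -0.0]
contact_force: [-1.0, 0.6, -0.2]
width: 0.0245
grip_force: 79.1
```

```bash
python3 st.py; python3 - <<'E'
from h import *
f,K,R,t=cam('scene'); g,*_=cam('top')
r=lambda i:cv2.resize(i,None,fx=5.3,fy=5.3,interpolation=cv2.INTER_CUBIC)
cv2.imwrite('pics/c6.png',np.hstack([r(g[150:215,310:385]),r(f[180:245,310:385])]))
E
```

```text
20.45 [ 0.6404 -0.1311  0.0349] yaw -79.33 z [ 1.e-04 -0.e+00 -1.e+00] [-0.33  0.58 -0.04  0.95  0.   -2.08] F [-0.97  0.63 -0.22] M [0.282 0.071 0.053] 0.024490854772803005
plate x,y of handle (mm) -240.03 -26.58 pick z 16.9
```

View pics/c6.png

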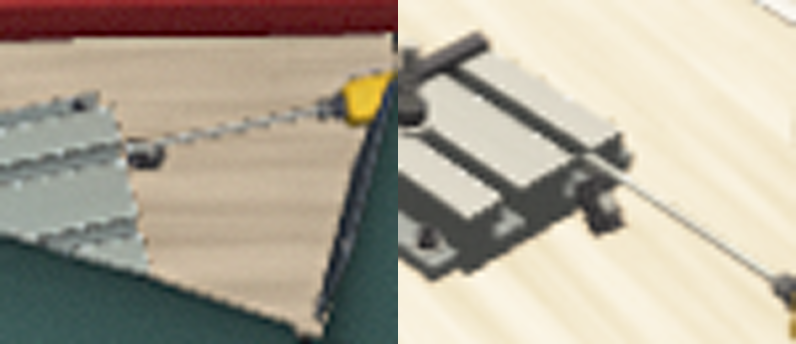

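The nut is now out of the slot, just in front of the plate's face, at top crop (147,155) and scene crop (603,213); it may still be tilted under the rod. That was my last picture, so from here I measure by numbers.

>>> {"fn": "carry_out", "kwargs": {
  "series": [
    {"rx":0,"ry":0,"rz":0,"tx":0.06,"ty":0,"tz":0,"fingers":0},
    {"rx":0,"ry":0,"rz":0,"tx":0.06,"ty":0,"tz":0,"fingers":0},
    {"rx":0,"ry":0,"rz":0,"tx":0.06,"ty":0,"tz":0,"fingers":0},
    {"rx":0,"ry":0,"rz":0,"tx":0.06,"ty":0,"tz":0,"fingers":0},
    {"rx":0,"ry":0,"rz":0,"tx":0,"ty":0,"tz":0,"fingers":0}
  ]
}}

```text
clock: 20.97
ee_pos: [0.6417, -0.1384, 0.0349]
tcp_rot: [0.77, -0.638, 0.0, 0.0]
contact_force: [-1.5, 0.2, 0.4]
width: 0.0242
grip_force: 79.2
```

```bash
python3 st.py; cat > nut.py <<'E'
from h import *
a=np.radians(100.7); ux=np.array([np.cos(a),np.sin(a),0]); uy=np.array([-ux[1],ux[0],0]); c=np.array([.5697,.0998,0])
xs=np.arange(-30,-124,-4)/1000; ys=np.arange(-60,13,4)/1000
print('     y',' '.join(f'{int(round(y*1000)):4d}' for y in ys))
for n,z in(('top',.012),('scene',.012)):
    f,K,R,t=cam(n); g=cv2.cvtColor(f,cv2.COLOR_BGR2GRAY)
    P=(c+[0,0,z]+xs[:,None,None]*ux+ys[None,:,None]*uy).reshape(-1,3); q=proj(P,K,R,t).astype(np.float32)
    v=cv2.remap(g,q[:,:1],q[:,1:],cv2.INTER_LINEAR).reshape(len(xs),len(ys)); print(n)
    for x,r in zip(xs,v): print(f'{int(round(x*1000)):6d}',' '.join(f'{i:4d}' for i in r))
E
python3 nut.py
```

```text
20.9667 [ 0.6417 -0.1384  0.0349] yaw -79.34 z [ 1.e-04 -1.e-04 -1.e+00] [-0.34  0.58 -0.03  0.95 -0.   -2.09] F [-1.5   0.23  0.39] M [0.22  0.091 0.042] 0.024240589921294898
plate x,y of handle (mm) -247.43 -26.57 pick z 16.9
     y  -60  -56  -52  -48  -44  -40  -36  -32  -28  -24  -20  -16  -12   -8   -4    0    4    8   12
top
   -30  140  165  163  163  166  156  113  108  125  150  162  162  162  162  161  163  164  165  164
   -34  141  161  163  164  168  162  112  113  125  136  159  161  161  163  160  164  165  168  143
   -38  156  162  162  164  165  177  102  112  128  134  158  163  163  162  162  163  165  167  142
   -42  188  173  163  163  164  176  127  113  129  151  163  159  161  160  161  162  162  166  159
   -46  173  163  166  159  166  168  128  126  137  191  181  155  161  165  168  163  166  173  180
   -50  162  181  179  144  157  177  154  166  176  191  183  156  165  182  182  160  172  184  162
   -54  183  184  183  172  177  170  169  171  169  163  173  176  184  189  187  177  175  165  160
   -58  180  183  182  181  176  161  131  131  113 
[... 3435 characters left out ...]
233  212  157  222  236  235  235  233  229  231  233  233  233  234  235  240  242  242
  -102  236  235  223  178  217  234  236  237  235  230  230  232  234  232  234  234  239  242  242
  -106  236  233  218  185  227  233  235  237  236  232  230  232  234  234  234  234  238  242  242
  -110  236  234  213  173  219  232  234  236  236  233  230  232  234  234  234  234  237  241  242
  -114  236  234  220  179  218  232  233  236  237  234  231  231  234  235  235  233  236  241  242
  -118  236  233  221  185  227  233  233  236  238  235  231  231  234  235  235  233  235  240  243
  -122  236  234  220  181  224  233  232  235  237  236  232  231  233  235  235  233  235  240  242
```

>>> {"fn": "carry_out", "kwargs": {
  "series": [
    {"rx":0,"ry":0,"rz":0,"tx":0,"ty":0,"tz":-0.2,"fingers":0},
    {"rx":0,"ry":0,"rz":0,"tx":0,"ty":0,"tz":-0.4,"fingers":0},
    {"rx":0,"ry":0,"rz":0,"tx":0,"ty":0,"tz":-0.6,"fingers":0},
    {"rx":0,"ry":0,"rz":0,"tx":0,"ty":0,"tz":-0.7,"fingers":0},
    {"rx":0,"ry":0,"rz":0,"tx":0.5,"ty":0,"tz":-0.6,"fingers":0},
    {"rx":0,"ry":0,"rz":0,"tx":0.6,"ty":0,"tz":0,"fingers":0},
    {"rx":0,"ry":0,"rz":0,"tx":0.5,"ty":0,"tz":0,"fingers":0}
  ]
}}

```text
clock: 21.65
ee_pos: [0.6513, -0.1866, 0.1108]
tcp_rot: [0.77, -0.638, 0.001, -0.0]
contact_force: [-0.3, -0.1, -1.6]
width: 0.0248
grip_force: 79.1
```

```bash
python3 st.py; python3 nut.py | awk '{x=$1; if(x!~/^-?[0-9]/||(x<=-46&&x>=-98))print}'
```

```text
21.65 [ 0.6513 -0.1866  0.1108] yaw -79.31 z [ 0.0019 -0.0012 -1.    ] [-0.4   0.57  0.15  1.15 -0.   -2.16] F [-0.34 -0.1  -1.6 ] M [-0.038 -0.057 -0.028] 0.024775051153799056
plate x,y of handle (mm) -296.57 -27.02 pick z 92.8
     y  -60  -56  -52  -48  -44  -40  -36  -32  -28  -24  -20  -16  -12   -8   -4    0    4    8   12
top
   -46  172  164  166  160  166  172  122   77   64  183  187  160  164  166  168  163  167  173  181
   -50  164  183  180  144  160  178  121   72   53  129  119  135  176  184  184  163  174  186  164
   -54  184  186  185  176  178  173  131   78   60   54   32  119  189  191  189  177  175  166  161
   -58  181  186  183  182  178  175  142   82   93  100   57   93  180  192  189  186  178  170  167
   -62  179  183  182  182  177  173  149  109  141  152   89   69  171  191  189  184  179  171  166
   -66  181  181  180  181  178  173  154  116  113  109   63   74  167  190  189  184  182  174  167
   -70  182  181  183  179  179  173  166  135   95   76   86  131  171  188  188  185  183  177  170
   -74  181  180  182  179  179  174  167  172  131
[... 1396 characters left out ...]
239  238  238  239  238  237  231  169   97   77   63   69   93  212  239  242  241  239
   -78  237  239  239  238  239  238  237  234  210  144  117  112  117  141  207  237  241  241  239
   -82  237  239  239  237  238  237  237  234  230  223  215  226  219  228  229  237  242  241  240
   -86  237  239  239  237  237  238  237  234  230  227  230  232  232  233  233  237  242  242  240
   -90  236  238  240  237  236  236  236  235  231  228  230  233  233  233  233  235  241  242  241
   -94  236  237  240  238  236  236  235  234  231  228  231  233  233  233  233  235  240  243  242
   -98  236  237  240  239  234  236  236  236  233  229  231  233  233  232  233  235  240  242  242
```

>>> {"fn": "carry_out", "kwargs": {
  "series": [
    {"rx":0,"ry":0,"rz":0,"tx":-0.5,"ty":0.01,"tz":0,"fingers":0},
    {"rx":0,"ry":0,"rz":0,"tx":-0.8,"ty":0,"tz":0,"fingers":0},
    {"rx":0,"ry":0,"rz":0,"tx":-0.8,"ty":0,"tz":0,"fingers":0},
    {"rx":0,"ry":0,"rz":0,"tx":-0.65,"ty":0,"tz":0.3,"fingers":0},
    {"rx":0,"ry":0,"rz":0,"tx":0,"ty":0,"tz":0.7,"fingers":0},
    {"rx":0,"ry":0,"rz":0,"tx":0,"ty":0,"tz":0.6,"fingers":0},
    {"rx":0,"ry":0,"rz":0,"tx":0,"ty":0,"tz":0.3,"fingers":0},
    {"rx":0,"ry":0,"rz":0,"tx":0,"ty":0,"tz":0,"fingers":0},
    {"rx":0,"ry":0,"rz":0,"tx":0,"ty":0,"tz":0,"fingers":0}
  ]
}}

```text
clock: 22.5
ee_pos: [0.6346, -0.1039, 0.0526]
tcp_rot: [0.77, -0.638, -0.001, 0.0]
contact_force: [-1.1, -0.1, -1.1]
width: 0.0244
grip_force: 79.0
```

```bash
python3 st.py
```

```text
22.5 [ 0.6346 -0.1039  0.0526] yaw -79.33 z [-1.1e-03  4.0e-04 -1.0e+00] [-0.29  0.55 -0.05  0.97  0.   -2.05] F [-1.08 -0.09 -1.14] M [-0.013  0.006 -0.013] 0.02435586352085044
plate x,y of handle (mm) -212.17 -25.94 pick z 34.6
```

>>> {"fn": "carry_out", "kwargs": {
  "series": [
    {"rx":0,"ry":0,"rz":0,"tx":0,"ty":-0.015,"tz":0.1,"fingers":0},
    {"rx":0,"ry":0,"rz":0,"tx":0,"ty":0,"tz":0.1,"fingers":0},
    {"rx":0,"ry":0,"rz":0,"tx":0,"ty":0,"tz":0,"fingers":0}
  ]
}}

```text
clock: 22.75
ee_pos: [0.6355, -0.1042, 0.0469]
tcp_rot: [0.77, -0.638, 0.0, -0.0]
contact_force: [-0.9, 1.0, -1.7]
width: 0.0243
grip_force: 79.1
```

>>> {"fn": "carry_out", "kwargs": {
  "series": [
    {"rx":0,"ry":0,"rz":0,"tx":0,"ty":0,"tz":0.1,"fingers":0},
    {"rx":0,"ry":0,"rz":0,"tx":0,"ty":0,"tz":0.1,"fingers":0},
    {"rx":0,"ry":0,"rz":0,"tx":0,"ty":0,"tz":0,"fingers":0}
  ]
}}

```text
clock: 23.0
ee_pos: [0.6352, -0.104, 0.0404]
tcp_rot: [0.77, -0.638, -0.0, 0.0]
contact_force: [0.6, 0.2, -1.6]
width: 0.0249
grip_force: 79.1
```

>>> {"fn": "carry_out", "kwargs": {
  "series": [
    {"rx":0,"ry":0,"rz":0,"tx":0,"ty":0,"tz":0.1,"fingers":0},
    {"rx":0,"ry":0,"rz":0,"tx":0,"ty":0,"tz":0.06,"fingers":0},
    {"rx":0,"ry":0,"rz":0,"tx":0,"ty":0,"tz":0,"fingers":0}
  ]
}}

```text
clock: 23.25
ee_pos: [0.6352, -0.104, 0.0356]
tcp_rot: [0.77, -0.638, -0.0, 0.0]
contact_force: [-0.1, 0.0, -2.4]
width: 0.0243
grip_force: 79.1
```

>>> {"fn": "carry_out", "kwargs": {
  "series": [
    {"rx":0,"ry":0,"rz":0,"tx":0,"ty":0,"tz":0.06,"fingers":0},
    {"rx":0,"ry":0,"rz":0,"tx":0,"ty":0,"tz":0,"fingers":0}
  ]
}}

```text
clock: 23.42
ee_pos: [0.6353, -0.104, 0.034]
tcp_rot: [0.77, -0.638, -0.0, 0.0]
contact_force: [0.6, -0.3, -1.6]
width: 0.0248
grip_force: 79.1
```

>>> {"fn": "carry_out", "kwargs": {
  "series": [
    {"rx":0,"ry":0,"rz":0,"tx":0,"ty":0,"tz":0.05,"fingers":0},
    {"rx":0,"ry":0,"rz":0,"tx":0,"ty":0,"tz":0,"fingers":0}
  ]
}}

```text
clock: 23.58
ee_pos: [0.6353, -0.104, 0.0326]
tcp_rot: [0.77, -0.638, -0.0, 0.0]
contact_force: [0.2, -0.8, -1.9]
width: 0.0244
grip_force: 79.1
```

>>> {"fn": "carry_out", "kwargs": {
  "series": [
    {"rx":0,"ry":0,"rz":0,"tx":0,"ty":0,"tz":0.05,"fingers":0},
    {"rx":0,"ry":0,"rz":0,"tx":0,"ty":0,"tz":0,"fingers":0}
  ]
}}

```text
clock: 23.75
ee_pos: [0.6353, -0.104, 0.0311]
tcp_rot: [0.77, -0.638, -0.0, 0.0]
contact_force: [-0.5, 0.3, -1.1]
width: 0.024
grip_force: 79.1
```

>>> {"fn": "carry_out", "kwargs": {
  "series": [
    {"rx":0,"ry":0,"rz":0,"tx":0.08,"ty":0,"tz":0,"fingers":0},
    {"rx":0,"ry":0,"rz":0,"tx":0.08,"ty":0,"tz":0,"fingers":0},
    {"rx":0,"ry":0,"rz":0,"tx":0,"ty":0,"tz":0,"fingers":0}
  ]
}}

```text
clock: 24.0
ee_pos: [0.6365, -0.1093, 0.0313]
tcp_rot: [0.77, -0.638, 0.0, 0.0]
contact_force: [0.4, -0.5, -2.4]
width: 0.0247
grip_force: 79.1
```

>>> {"fn": "carry_out", "kwargs": {
  "series": [
    {"rx":0,"ry":0,"rz":0,"tx":0.08,"ty":0,"tz":0,"fingers":0},
    {"rx":0,"ry":0,"rz":0,"tx":0,"ty":0,"tz":0,"fingers":0}
  ]
}}

```text
clock: 24.17
ee_pos: [0.6368, -0.1115, 0.0313]
tcp_rot: [0.77, -0.638, 0.0, 0.0]
contact_force: [-0.6, -0.5, -1.5]
width: 0.0247
grip_force: 79.1
```

```bash
python3 st.py; python3 nut.py | awk '{x=$1; if(x!~/^-?[0-9]/||(x<=-46&&x>=-90))print}'
```

```text
24.1667 [ 0.6368 -0.1115  0.0313] yaw -79.34 z [ 1.e-04 -1.e-04 -1.e+00] [-0.3   0.57 -0.07  0.93 -0.   -2.06] F [-0.56 -0.46 -1.48] M [-0.053 -0.017 -0.025] 0.024726172190392415
plate x,y of handle (mm) -220.11 -26.74 pick z 13.3
     y  -60  -56  -52  -48  -44  -40  -36  -32  -28  -24  -20  -16  -12   -8   -4    0    4    8   12
top
   -46  170  162  164  159  166  172  117  131  124  180  182  157  163  165  167  161  165  172  178
   -50  162  179  179  144  158  176  113  114  130  138  114  132  172  184  182  159  171  185  162
   -54  181  184  184  174  177  171  125  104  144   75   27  115  186  190  187  175  172  164  159
   -58  180  183  181  179  177  173  135  104  144  108   51   88  179  190  186  183  177  167  165
   -62  180  182  180  178  176  171  143  138  142  135   88   67  170  190  186  182  179  170  164
   -66  178  181  182  178  177  172  151  151  143  104   61   75  168  187  187  182  179  173  166
   -70  180  179  180  179  178  171  160  145  142   89   83  132  171  185  188  182  180  174  166
   -74  181  178  178  178  177  169  168  155  1
[... 990 characters left out ...]
237  237  237  226  181  207  163  118  103   70   78   99  207  237  241  242  240  236
   -70  237  238  238  236  221  188  223  206  128   90   72   71   61  146  229  241  243  240  237
   -74  237  238  238  236  219  182  222  229  169   97   75   64   69   94  212  240  243  240  239
   -78  237  239  238  236  224  186  225  233  209  143  115  111  117  140  206  237  242  240  239
   -82  237  239  239  234  217  187  226  233  228  223  215  226  219  228  228  237  242  241  240
   -86  236  239  239  229  211  179  223  233  229  227  230  231  232  233  234  236  241  241  240
   -90  236  239  240  232  215  176  223  234  230  227  230  232  232  233  233  235  241  242  241
```

>>> {"fn": "carry_out", "kwargs": {
  "series": [
    {"rx":0,"ry":0,"rz":0,"tx":0.07,"ty":0,"tz":0,"fingers":0},
    {"rx":0,"ry":0,"rz":0,"tx":0,"ty":0,"tz":0,"fingers":0}
  ]
}}

```text
clock: 24.43
ee_pos: [0.6372, -0.1134, 0.0313]
tcp_rot: [0.77, -0.638, 0.0, 0.0]
contact_force: [0.4, 0.1, -1.3]
width: 0.0242
grip_force: 79.1
```

>>> {"fn": "carry_out", "kwargs": {
  "series": [
    {"rx":0,"ry":0,"rz":0,"tx":0.07,"ty":0,"tz":0,"fingers":0},
    {"rx":0,"ry":0,"rz":0,"tx":0,"ty":0,"tz":0,"fingers":0}
  ]
}}

```text
clock: 24.6
ee_pos: [0.6376, -0.1156, 0.0313]
tcp_rot: [0.77, -0.638, 0.0, 0.0]
contact_force: [0.2, 0.1, -2.2]
width: 0.0245
grip_force: 79.1
```

>>> {"fn": "carry_out", "kwargs": {
  "series": [
    {"rx":0,"ry":0,"rz":0,"tx":0.07,"ty":0,"tz":0,"fingers":0},
    {"rx":0,"ry":0,"rz":0,"tx":0,"ty":0,"tz":0,"fingers":0}
  ]
}}

```text
clock: 24.77
ee_pos: [0.638, -0.1176, 0.0313]
tcp_rot: [0.77, -0.638, 0.0, 0.0]
contact_force: [-0.1, -0.1, -1.9]
width: 0.0246
grip_force: 79.1
```

```bash
python3 st.py; python3 nut.py | awk '{x=$1; if(x!~/^-?[0-9]/||(x<=-46&&x>=-82))print}'
```

```text
24.7667 [ 0.638  -0.1176  0.0313] yaw -79.34 z [ 1.e-04 -1.e-04 -1.e+00] [-0.31  0.58 -0.06  0.93 -0.   -2.06] F [-0.13 -0.14 -1.86] M [-0.074  0.029  0.017] 0.024577869293745128
plate x,y of handle (mm) -226.35 -26.74 pick z 13.3
     y  -60  -56  -52  -48  -44  -40  -36  -32  -28  -24  -20  -16  -12   -8   -4    0    4    8   12
top
   -46  170  163  165  159  165  170  115  133  135  178  183  159  164  166  167  163  167  173  178
   -50  162  180  180  143  158  176  113  115  130  137  113  133  171  184  182  162  173  184  162
   -54  182  184  183  174  175  173  126  101  147   76   29  117  186  191  186  177  174  164  159
   -58  179  184  181  180  176  173  135  104  152  110   53   90  179  190  186  183  174  167  165
   -62  179  183  181  179  177  172  143  139  143  134   86   70  171  189  187  184  180  169  164
   -66  179  181  181  179  177  172  150  149  145  102   62   75  166  187  187  183  181  173  164
   -70  180  179  177  178  178  171  159  146  144   90   83  131  171  185  187  182  183  175  166
   -74  181  179  179  178  178  170  166  155  1
[... 582 characters left out ...]
238  237  223  204  161  157  202  211  115   75   54   96  114  148  141  168  141  126
   -62  238  238  238  236  217  171  186  188  171  126   74   70  120  207  233  237  237  231  222
   -66  237  238  238  236  226  183  207  163  118  102   71   77   99  207  237  241  242  241  236
   -70  237  238  238  235  220  187  222  206  128   89   73   70   61  147  230  241  243  240  237
   -74  237  239  238  237  220  177  220  230  171   97   76   63   69   93  212  239  242  241  239
   -78  237  239  239  237  231  190  225  234  210  144  116  112  118  142  207  237  242  240  239
   -82  237  239  240  234  222  194  226  233  229  224  216  227  219  229  229  237  242  241  240
```

>>> {"fn": "carry_out", "kwargs": {
  "series": [
    {"rx":0,"ry":0,"rz":0,"tx":0.06,"ty":0,"tz":0,"fingers":0},
    {"rx":0,"ry":0,"rz":0,"tx":0,"ty":0,"tz":0,"fingers":0}
  ]
}}

```text
clock: 25.03
ee_pos: [0.6383, -0.1193, 0.0313]
tcp_rot: [0.77, -0.638, 0.0, 0.0]
contact_force: [0.2, 0.2, -1.6]
width: 0.0249
grip_force: 79.1
```

>>> {"fn": "carry_out", "kwargs": {
  "series": [
    {"rx":0,"ry":0,"rz":0,"tx":0.06,"ty":0,"tz":0,"fingers":0},
    {"rx":0,"ry":0,"rz":0,"tx":0,"ty":0,"tz":0,"fingers":0}
  ]
}}

```text
clock: 25.2
ee_pos: [0.6386, -0.1211, 0.0313]
tcp_rot: [0.77, -0.638, 0.0, -0.0]
contact_force: [0.5, 0.9, -1.3]
width: 0.0246
grip_force: 79.1
```

>>> {"fn": "carry_out", "kwargs": {
  "series": [
    {"rx":0,"ry":0,"rz":0,"tx":0.06,"ty":0,"tz":0,"fingers":0},
    {"rx":0,"ry":0,"rz":0,"tx":0,"ty":0,"tz":0,"fingers":0}
  ]
}}

```text
clock: 25.37
ee_pos: [0.639, -0.1228, 0.0313]
tcp_rot: [0.77, -0.638, 0.0, 0.0]
contact_force: [0.4, -1.8, -1.0]
width: 0.0243
grip_force: 79.1
```

```bash
python3 st.py; python3 nut.py | awk '{x=$1; if(x!~/^-?[0-9]/||(x<=-46&&x>=-82))print}'
```

```text
25.3667 [ 0.639  -0.1228  0.0313] yaw -79.33 z [ 1.e-04 -1.e-04 -1.e+00] [-0.32  0.58 -0.06  0.93 -0.   -2.07] F [ 0.41 -1.78 -1.03] M [-0.064 -0.    -0.01 ] 0.024256295443549306
plate x,y of handle (mm) -231.64 -26.74 pick z 13.3
     y  -60  -56  -52  -48  -44  -40  -36  -32  -28  -24  -20  -16  -12   -8   -4    0    4    8   12
top
   -46  171  163  166  158  163  169  118  126  124  182  181  158  162  165  166  162  165  173  178
   -50  161  180  179  142  158  176  111  114  130  138  114  133  172  186  182  161  172  184  162
   -54  183  184  183  173  177  172  125  102  146   76   30  119  187  190  187  177  173  164  159
   -58  179  183  181  180  177  173  137  108  142   93   52   97  179  190  186  181  174  168  165
   -62  179  182  180  179  175  172  144  140  137  118   85   85  172  189  185  184  177  170  163
   -66  179  182  181  179  177  172  153  149  151  129   88   50  161  189  187  183  179  173  166
   -70  180  181  180  179  178  170  161  139  142   91   57   73  155  188  187  184  181  175  167
   -74  182  179  179  177  176  171  167  146  1
[... 582 characters left out ...]
238  237  226  203  159  162  211  197   98   77   55   97  115  147  140  167  141  127
   -62  239  238  238  237  216  181  188  201  210  141   81   65  116  207  233  237  237  230  222
   -66  238  238  238  237  226  192  222  189  157  117   78   73   96  212  237  241  242  240  236
   -70  237  238  238  236  220  189  226  197  117  101   74   74   61  176  234  241  242  240  237
   -74  237  238  238  236  217  187  224  221  150   94   78   71   70   90  213  240  242  241  239
   -78  237  239  239  232  219  193  228  234  182  111   81   73   77   87  193  237  242  241  239
   -82  237  239  240  233  215  189  228  234  217  195  167  135  160  154  219  237  242  241  240
```

>>> {"fn": "carry_out", "kwargs": {
  "series": [
    {"rx":0,"ry":0,"rz":0,"tx":0.6,"ty":0,"tz":0,"fingers":0},
    {"rx":0,"ry":0,"rz":0,"tx":0.8,"ty":0,"tz":0,"fingers":0},
    {"rx":0,"ry":0,"rz":0,"tx":0.6,"ty":0,"tz":0,"fingers":0},
    {"rx":0,"ry":0,"rz":0,"tx":0,"ty":0,"tz":0,"fingers":0},
    {"rx":0,"ry":0,"rz":0,"tx":0,"ty":0,"tz":0,"fingers":0}
  ]
}}

```text
clock: 25.88
ee_pos: [0.6502, -0.1831, 0.0311]
tcp_rot: [0.769, -0.639, 0.0, -0.0]
contact_force: [0.1, -1.4, 0.3]
width: 0.0245
grip_force: 79.2
```

```bash
sed -i 's/-124,-4/-160,-4/' nut.py; python3 st.py; python3 nut.py | awk '{x=$1; if(x!~/^-?[0-9]/||(x<=-46&&x>=-150))print}'
```

```text
25.8833 [ 0.6502 -0.1831  0.0311] yaw -79.43 z [ 3.e-04 -2.e-04 -1.e+00] [-0.39  0.62  0.02  0.97 -0.   -2.15] F [ 0.13 -1.39  0.27] M [0.123 0.062 0.01 ] 0.024504977011136738
plate x,y of handle (mm) -292.89 -26.6 pick z 13.1
     y  -60  -56  -52  -48  -44  -40  -36  -32  -28  -24  -20  -16  -12   -8   -4    0    4    8   12
top
   -46  174  163  164  158  165  169  128  125  137  192  181  158  133   80   55   60   62   66   69
   -50  162  181  180  143  159  177  153  163  176  190  180  158  173  137   74   53   63   63   66
   -54  183  184  184  174  176  168  170  176  176  173  175  174  190  179  100   47   56   62   66
   -58  180  183  182  181  177  168  168  173  176  175  174  175  183  187  143   69   49   61   64
   -62  177  182  181  179  175  169  167  172  173  173  174  174  179  190  181  129   56   54   60
   -66  179  181  180  180  178  170  166  169  173  173  171  172  177  186  193  165   83   53   56
   -70  180  180  179  178  179  170  165  169  172  173  171  173  175  185  192  184  135   72   53
   -74  180  179  179  177  178  172  165  167  173  
[... 4046 characters left out ...]
227  211  181  232  234  231  234  237  237  233  231  233  235  236  234  234  239  242
  -130  235  233  222  192  231  236  231  233  237  237  233  231  232  235  235  235  234  237  241
  -134  235  235  228  194  231  235  231  232  235  236  234  231  231  235  236  235  233  237  241
  -138  234  232  222  180  223  236  231  230  234  237  235  232  231  234  236  236  233  236  240
  -142  234  231  221  171  213  236  232  230  233  236  236  234  231  234  236  236  233  235  239
  -146  232  232  229  183  210  236  232  230  232  235  236  235  232  233  237  236  234  234  239
  -150  232  230  224  186  219  236  233  230  231  235  237  235  232  232  236  237  234  234  238
```

>>> {"fn": "carry_out", "kwargs": {
  "series": [
    {"rx":0,"ry":0,"rz":0,"tx":0,"ty":0,"tz":-0.2,"fingers":0},
    {"rx":0,"ry":0,"rz":0,"tx":0,"ty":0,"tz":-0.4,"fingers":0},
    {"rx":0,"ry":0,"rz":0,"tx":0,"ty":0,"tz":-0.7,"fingers":0},
    {"rx":0,"ry":0,"rz":0,"tx":0,"ty":0,"tz":-0.8,"fingers":0},
    {"rx":0,"ry":0,"rz":0,"tx":0,"ty":0,"tz":-0.7,"fingers":0},
    {"rx":0,"ry":0,"rz":0,"tx":0,"ty":0,"tz":-0.2,"fingers":0},
    {"rx":0,"ry":0,"rz":0,"tx":0,"ty":0,"tz":0,"fingers":0}
  ]
}}

```text
clock: 26.57
ee_pos: [0.6508, -0.1814, 0.1231]
tcp_rot: [0.77, -0.638, 0.001, -0.0]
contact_force: [1.1, 1.2, -2.4]
width: 0.0247
grip_force: 79.1
```

```bash
python3 st.py; python3 nut.py | awk '{x=$1; if(x!~/^-?[0-9]/||(x<=-70&&x>=-126))print}'
```

```text
26.5667 [ 0.6508 -0.1814  0.1231] yaw -79.29 z [ 0.0027 -0.0011 -1.    ] [-0.39  0.56  0.17  1.18 -0.   -2.15] F [ 1.07  1.2  -2.42] M [-0.029  0.005  0.004] 0.024723581815186697
plate x,y of handle (mm) -291.39 -27.49 pick z 105.1
     y  -60  -56  -52  -48  -44  -40  -36  -32  -28  -24  -20  -16  -12   -8   -4    0    4    8   12
top
   -70  182  182  183  182  178  172  166  169  173  173  173  175  176  185  190  185  182  178  172
   -74  182  179  180  180  178  172  165  168  174  174  175  174  174  183  188  186  185  179  171
   -78  185  178  180  178  177  173  168  168  174  175  173  174  174  182  188  187  186  182  174
   -82  188  176  178  177  176  174  168  168  172  174  174  176  174  180  187  188  188  184  176
   -86  186  178  178  177  178  177  170  172  178  177  171  173  177  180  187  189  187  186  176
   -90  185  181  176  177  182  182  175  164  153  135  115  133  166  178  188  187  186  187  179
   -94  186  181  175  177  181  183  177  119   82   80   83  107  156  180  186  187  187  188  180
   -98  186  184  174  175  177  183  164  106  
[... 1603 characters left out ...]
236  238  238  235  235  236  202  116  107  100  101   66  123  224  234  239  242  241
  -106  236  236  238  239  236  234  230  195  148  153  118   97   64  123  222  233  237  241  241
  -110  236  236  237  239  236  232  234  201  126  122  119  101   61  112  229  233  237  241  242
  -114  236  236  237  239  237  232  233  208  124  101  101  106   67   96  223  232  236  241  241
  -118  236  236  237  239  238  233  233  213  133  102  100   97   67   90  212  233  235  240  242
  -122  236  236  236  238  239  233  231  213  145   94   83   80   54  102  209  233  234  239  242
  -126  236  236  236  237  237  233  230  230  198  108   77   50   50  103  220  233  234  238  242
```

The nut now lies flat about 40 mm clear of the plate. I'll lay the pick down on the free bench nearer the robot.

>>> {"fn": "carry_out", "kwargs": {
  "series": [
    {"rx":0,"ry":0,"rz":0,"tx":-0.39,"ty":0.75,"tz":0,"fingers":0},
    {"rx":0,"ry":0,"rz":0,"tx":-0.39,"ty":0.75,"tz":0,"fingers":0},
    {"rx":0,"ry":0,"rz":0,"tx":-0.39,"ty":0.75,"tz":0,"fingers":0},
    {"rx":0,"ry":0,"rz":0,"tx":-0.39,"ty":0.75,"tz":0,"fingers":0},
    {"rx":0,"ry":0,"rz":0,"tx":-0.39,"ty":0.75,"tz":0,"fingers":0},
    {"rx":0,"ry":0,"rz":0,"tx":-0.39,"ty":0.75,"tz":0,"fingers":0},
    {"rx":0,"ry":0,"rz":0,"tx":-0.39,"ty":0.75,"tz":0,"fingers":0},
    {"rx":0,"ry":0,"rz":0,"tx":0,"ty":0,"tz":0.8,"fingers":0},
    {"rx":0,"ry":0,"rz":0,"tx":0,"ty":0,"tz":0.8,"fingers":0},
    {"rx":0,"ry":0,"rz":0,"tx":0,"ty":0,"tz":0.8,"fingers":0},
    {"rx":0,"ry":0,"rz":0,"tx":0,"ty":0,"tz":0.5,"fingers":0},
    {"rx":0,"ry":0,"rz":0,"tx":0,"ty":0,"tz":0,"fingers":0}
  ]
}}

```text
clock: 27.67
ee_pos: [0.4774, -0.129, 0.0307]
tcp_rot: [0.77, -0.638, -0.003, 0.001]
contact_force: [-0.3, 0.4, -1.4]
width: 0.0246
grip_force: 79.2
```

```bash
python3 st.py .48 -.13 .0192
```

```text
27.6667 [ 0.4774 -0.129   0.0307] yaw -79.32 z [-0.0057  0.0026 -1.    ] [-0.43  0.36 -0.47  0.75  0.   -2.19] F [-0.25  0.42 -1.37] M [-0.041  0.062 -0.001] 0.024560566244497012
units [ 0.049 -0.08   0.383]
plate x,y of handle (mm) -207.72 133.14 pick z 12.7
```

>>> {"fn": "carry_out", "kwargs": {
  "series": [
    {"rx":0,"ry":0,"rz":0,"tx":0,"ty":0,"tz":0.15,"fingers":0},
    {"rx":0,"ry":0,"rz":0,"tx":0,"ty":0,"tz":0.1,"fingers":0},
    {"rx":0,"ry":0,"rz":0,"tx":0,"ty":0,"tz":0.06,"fingers":0},
    {"rx":0,"ry":0,"rz":0,"tx":0,"ty":0,"tz":0.04,"fingers":0},
    {"rx":0,"ry":0,"rz":0,"tx":0,"ty":0,"tz":0.03,"fingers":0},
    {"rx":0,"ry":0,"rz":0,"tx":0,"ty":0,"tz":0,"fingers":0}
  ]
}}

```text
clock: 28.17
ee_pos: [0.4802, -0.1303, 0.0231]
tcp_rot: [0.77, -0.638, 0.0, -0.0]
contact_force: [-0.2, -0.2, -1.4]
width: 0.0243
grip_force: 79.2
```

>>> {"fn": "carry_out", "kwargs": {
  "series": [
    {"rx":0,"ry":0,"rz":0,"tx":0,"ty":0,"tz":0.08,"fingers":0},
    {"rx":0,"ry":0,"rz":0,"tx":0,"ty":0,"tz":0.05,"fingers":0},
    {"rx":0,"ry":0,"rz":0,"tx":0,"ty":0,"tz":0,"fingers":0}
  ]
}}

```text
clock: 28.42
ee_pos: [0.4799, -0.1302, 0.0187]
tcp_rot: [0.77, -0.638, -0.0, 0.0]
contact_force: [-0.5, -0.3, -1.3]
width: 0.0245
grip_force: 79.2
```

>>> {"fn": "carry_out", "kwargs": {
  "series": [
    {"rx":0,"ry":0,"rz":0,"tx":0,"ty":0,"tz":0.03,"fingers":0},
    {"rx":0,"ry":0,"rz":0,"tx":0,"ty":0,"tz":0,"fingers":0}
  ]
}}

```text
clock: 28.58
ee_pos: [0.4802, -0.1304, 0.0181]
tcp_rot: [0.77, -0.638, 0.0, 0.0]
contact_force: [-0.1, -0.4, -0.5]
width: 0.0244
grip_force: 79.5
```

Touching the bench; I'll open the fingers and rise.

>>> {"fn": "carry_out", "kwargs": {
  "series": [
    {"rx":0,"ry":0,"rz":0,"tx":0,"ty":0,"tz":0,"fingers":0.5},
    {"rx":0,"ry":0,"rz":0,"tx":0,"ty":0,"tz":0,"fingers":0.8},
    {"rx":0,"ry":0,"rz":0,"tx":0,"ty":0,"tz":0,"fingers":1},
    {"rx":0,"ry":0,"rz":0,"tx":0,"ty":0,"tz":0,"fingers":1},
    {"rx":0,"ry":0,"rz":0,"tx":0,"ty":0,"tz":0,"fingers":1},
    {"rx":0,"ry":0,"rz":0,"tx":0,"ty":0,"tz":0,"fingers":1}
  ]
}}

```text
clock: 29.08
ee_pos: [0.4801, -0.1303, 0.0181]
tcp_rot: [0.77, -0.638, 0.0, -0.0]
contact_force: [0.1, 0.1, 0.2]
width: 0.0851
grip_force: 0.0
```

>>> {"fn": "carry_out", "kwargs": {
  "series": [
    {"rx":0,"ry":0,"rz":0,"tx":0,"ty":0,"tz":-0.3,"fingers":1},
    {"rx":0,"ry":0,"rz":0,"tx":0,"ty":0,"tz":-0.7,"fingers":1},
    {"rx":0,"ry":0,"rz":0,"tx":0,"ty":0,"tz":-0.9,"fingers":1},
    {"rx":0,"ry":0,"rz":0,"tx":0,"ty":0,"tz":-0.9,"fingers":1},
    {"rx":0,"ry":0,"rz":0,"tx":0,"ty":0,"tz":-0.9,"fingers":1},
    {"rx":0,"ry":0,"rz":0,"tx":0,"ty":0,"tz":-0.5,"fingers":1},
    {"rx":0,"ry":0,"rz":0,"tx":0,"ty":0,"tz":0,"fingers":1},
    {"rx":0,"ry":0,"rz":0,"tx":0,"ty":0,"tz":0,"fingers":1}
  ]
}}

```text
clock: 29.75
ee_pos: [0.4804, -0.1304, 0.1449]
tcp_rot: [0.77, -0.638, 0.001, -0.0]
contact_force: [0.7, -0.5, -0.1]
width: 0.0852
grip_force: 0.0
```

```bash
python3 st.py; python3 - <<'E'
from m import *
for n in('scene','top'):
    f,K,R,t=cam(n); np.savez(f'pics/{n}9.npz',f=f,K=K,R=R,t=t)
    q=proj([[.48,-.13,.034]],K,R,t)[0].astype(int); comps(n+'9',(q[0]-30,q[1]-30,q[0]+30,q[1]+30),.034,yel,300)
    q=proj([[.614,0,.01]],K,R,t)[0].astype(int); comps(n+'9',(q[0]-14,q[1]-12,q[0]+14,q[1]+12),.006,lambda i:hsv(i)[...,2]<125,300)
E
```

```text
29.75 [ 0.4804 -0.1304  0.1449] yaw -79.33 z [ 1.5e-03 -7.0e-04 -1.0e+00] [-0.43  0.25 -0.27  1.04  0.   -2.19] F [ 0.66 -0.54 -0.06] M [-0.04   0.025 -0.028] 0.08515466233987694
plate x,y of handle (mm) -209.64 130.49 pick z 126.9
scene9 [ 459.2 -140.3] [42.6 83.9] 24.8 [[422.0, -111.0], [458.0, -187.0], [496.0, -169.0], [461.0, -93.0]] px [343.9 276.3]
scene9 [612.9  -2.5] [20.9 36. ] 7.1 [[600.0, 14.0], [605.0, -22.0], [626.0, -19.0], [621.0, 17.0]] px [359.2 228.2]
scene9 [667.   34.1] [11.3 16.6] 59.8 [[657.0, 33.0], [671.0, 25.0], [677.0, 35.0], [663.0, 43.0]] px [367.3 214.3]
scene9 [615.7  60.7] [27.1 12.8] 24.7 [[601.0, 61.0], [606.0, 49.0], [631.0, 61.0], [625.0, 72.0]] px [347.1 215.3]
top9 [ 476.4 -117.6] [26.9 67.1] 10.7 [[457.0, -87.0], [469.0, -153.0], [496.0, -148.0], [483.0, -82.0]] px [385.  214.1]
top9 [613.   -0.8] [19.5 32.5] 5.8 [[602.0, 14.0], [605.0, -18.0], [624.0, -16.0], [621.0, 16.0]] px [348.9 176.8]
```

```bash
python3 -c "
from bench import robot
print(robot.finish_job())"
```

```text
the job is handed in; nothing more can be done
None
```

The sheared T-nut is out of its slot and lies flat on the bench about 40 mm in front of the plate, the pick is laid down clear of both, and the job is handed in at about 30 s of the allowed 64 s; the hand-in returned no verdict.

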